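# Seat a gearbox cover evenly and sort the bench

## Task

Close up the gearbox: snug the four hand knobs of its cover flange clockwise in star order, in at least two rounds - first all four to about half way, then all four fully to their stops - each time starting a round with a knob and its diagonal opposite before the other two, so that the flange goes down evenly and ends flush on the housing. Also clear the bench of whatever is left over: lay the spanners flat in the long shallow tray and put the bearings in the shorter deep bin. Leave the yellow pot, the ratchet and the bottle alone.

Things in the scene. Friction and masses are not known exactly. Their poses are not given: they have to be found in the camera images.
- housing: Grey painted gearbox housing fixed to the bench, 180 x 180 mm, 22 mm high; origin at the centre of its underside on the bench (z = 0). Four low locating ledges (top 35 mm above the bench) stand around the flange. Knob axes lie 48 mm in x and y from its centre; knobs a and c are diagonal, so are b and d.
- flange: Square aluminium cover flange 140 x 140 x 10 mm with a low round boss (60 mm wide, 8 mm high) in its middle; origin at the centre of its underside. It lies in the housing on springs and is captive under four hand knobs at its corners. Loose it floats with its underside about 28 mm above the bench; fully seated it lies flat on the housing, underside at 22 mm.
- knob_a (a joint): Turn of hand knob a at the +x +y corner of the flange (housing axes), in rad: 0 = backed off, grows clockwise seen from above, hard stop 2.356 = snug. Turning it in pulls its corner of the flange down 2.55 mm per rad. Friction torque under about 0.3 N m; it stays where it is left.
- knob_a_grip (a point): On the axis of knob a at the height for the TCP (65 mm above the bench backed off, 59 mm snug); turns and sinks with the knob. Black knob: upright bar 46 mm long (point x), 14 mm thick (point y), top 10 mm above this point, on a 42 mm disc whose top is 21 mm below it. White line on the bar's -x end: it points to housing -x at joint 0, to the housing's +x +y diagonal when snug.
- knob_b (a joint): Turn of hand knob b at the +x -y corner of the flange (housing axes), in rad: 0 = backed off, grows clockwise seen from above, hard stop 2.356 = snug. Turning it in pulls its corner of the flange down 2.55 mm per rad. Friction torque under about 0.3 N m; it stays where it is left.
- knob_b_grip (a point): On the axis of knob b at the height for the TCP (65 mm above the bench backed off, 59 mm snug); turns and sinks with the knob. Black knob: upright bar 46 mm long (point x), 14 mm thick (point y), top 10 mm above this point, on a 42 mm disc whose top is 21 mm below it. White line on the bar's -x end: it points to housing -x at joint 0, to the housing's +x +y diagonal when snug.
- knob_c (a joint): Turn of hand knob c at the -x -y corner of the flange (housing axes), in rad: 0 = backed off, grows clockwise seen from above, hard stop 2.356 = snug. Turning it in pulls its corner of the flange down 2.55 mm per rad. Friction torque under about 0.3 N m; it stays where it is left.
- knob_c_grip (a point): On the axis of knob c at the height for the TCP (65 mm above the bench backed off, 59 mm snug); turns and sinks with the knob. Black knob: upright bar 46 mm long (point x), 14 mm thick (point y), top 10 mm above this point, on a 42 mm disc whose top is 21 mm below it. White line on the bar's -x end: it points to housing -x at joint 0, to the housing's +x +y diagonal when snug.
- knob_d (a joint): Turn of hand knob d at the -x +y corner of the flange (housing axes), in rad: 0 = backed off, grows clockwise seen from above, hard stop 2.356 = snug. Turning it in pulls its corner of the flange down 2.55 mm per rad. Friction torque under about 0.3 N m; it stays where it is left.
- knob_d_grip (a point): On the axis of knob d at the height for the TCP (65 mm above the bench backed off, 59 mm snug); turns and sinks with the knob. Black knob: upright bar 46 mm long (point x), 14 mm thick (point y), top 10 mm above this point, on a 42 mm disc whose top is 21 mm below it. White line on the bar's -x end: it points to housing -x at joint 0, to the housing's +x +y diagonal when snug.
- spanner_a: Steel ring-and-open-end spanner, 168 mm long (from x = -83 to +85 mm), 12 mm thick, shaft 16 mm wide, ends 34 to 36 mm wide, 0.13 to 0.25 kg; lies flat along its x axis, open end at +x; origin at the middle of its underside. May be absent.
- spanner_b: Steel ring-and-open-end spanner, 168 mm long (from x = -83 to +85 mm), 12 mm thick, shaft 16 mm wide, ends 34 to 36 mm wide, 0.13 to 0.25 kg; lies flat along its x axis, open end at +x; origin at the middle of its underside. May be absent.
- bearing_a: Steel ball bearing lying flat: disc 62 mm in diameter, 18 mm thick, about 0.2 kg; origin at the centre of its underside. May be absent.
- bearing_b: Steel ball bearing lying flat: disc 62 mm in diameter, 18 mm thick, about 0.2 kg; origin at the centre of its underside. May be absent.
- tray: Long shallow grey tray fixed to the bench: 150 mm (its x) by 200 mm (its y), 30 mm high, walls and floor 5 mm; origin at the centre of its underside on the bench.
- bin: Shorter, deep grey bin fixed to the bench: 150 mm (its x) by 165 mm (its y), 60 mm high, walls and floor 5 mm; origin at the centre of its underside on the bench.
- tube_pot: Yellow tube pot holding tools, 76 mm wide, 110 mm high (contents to 190 mm); a bystander, leave it alone. Origin under its centre.
- ratchet: Red-handled ratchet, about 190 mm long (its x axis), 44 mm wide, 24 mm thick, lying on the bench; a bystander, leave it alone. Origin under its middle.
- cleaner: White cleaner bottle, 60 mm wide, 100 mm high, standing; a bystander, leave it alone. Origin under its centre.

How it is judged:
On the way, in this order (a step that is already met when the one before it is completed fails the run):
1. all four knobs are part-way in (each past 0.6 rad) (value of joint each of knob_a, knob_b, knob_c, knob_d above 0.6 rad), for 0.2 s.
2. all four knobs are snug (each past 2.15 rad) and the flange is down on the housing (value of joint each of knob_a, knob_b, knob_c, knob_d above 2.15 rad and z of flange in the frame of housing below 0.0236 m), for 0.2 s.
At the end, for the whole second after the job is handed in: All four knobs past 2.15 rad (stop at 2.356); flange underside below 23.6 mm, tilt below 0.012 rad; every spanner present down inside the tray (origin below 24 mm), level within 0.14 rad; every bearing present inside the bin (origin below 50 mm); all at rest (all of step 2 and angle between flange's own z axis and vertical below 0.012 rad and linear speed of flange below 0.02 m/s and x of spanner_a in the frame of tray between -0.07 and 0.07 m and y of spanner_a in the frame of tray between -0.095 and 0.095 m and z of each of spanner_a, spanner_b in the frame of tray below 0.024 m and linear speed of each of spanner_a, spanner_b, bearing_a, bearing_b below 0.03 m/s and angle between each of spanner_a, spanner_b's own z axis and vertical below 0.14 rad and x of spanner_b in the frame of tray between -0.07 and 0.07 m and y of spanner_b in the frame of tray between -0.095 and 0.095 m and x of bearing_a in the frame of bin between -0.07 and 0.07 m and y of bearing_a in the frame of bin between -0.078 and 0.078 m and z of each of bearing_a, bearing_b in the frame of bin below 0.05 m and x of bearing_b in the frame of bin between -0.07 and 0.07 m and y of bearing_b in the frame of bin between -0.078 and 0.078 m); the robot touches nothing.
It fails at once if a knob is run nearly home (past 1.75 rad) while another is still short of 0.6 rad (value of joint any of knob_a, knob_b, knob_c, knob_d above 1.75 rad and value of joint any of knob_a, knob_b, knob_c, knob_d below 0.6 rad).
It fails at once if in the first round two neighbouring knobs are turned in (past 0.75 rad) while the two opposite them are both still loose (below 0.45 rad): not star order ((value of joint each of knob_a, knob_b above 0.75 rad and value of joint each of knob_c, knob_d below 0.45 rad) or (value of joint each of knob_b, knob_c above 0.75 rad and value of joint each of knob_d, knob_a below 0.45 rad) or (value of joint each of knob_c, knob_d above 0.75 rad and value of joint each of knob_a, knob_b below 0.45 rad) or (value of joint each of knob_d, knob_a above 0.75 rad and value of joint each of knob_b, knob_c below 0.45 rad)).
It fails at once if in the last round two neighbouring knobs are snug (past 2.15 rad) while the two opposite them are both still short of 1.85 rad: not star order ((value of joint each of knob_a, knob_b above 2.15 rad and value of joint each of knob_c, knob_d below 1.85 rad) or (value of joint each of knob_b, knob_c above 2.15 rad and value of joint each of knob_d, knob_a below 1.85 rad) or (value of joint each of knob_c, knob_d above 2.15 rad and value of joint each of knob_a, knob_b below 1.85 rad) or (value of joint each of knob_d, knob_a above 2.15 rad and value of joint each of knob_b, knob_c below 1.85 rad)).
It fails at once if a bystander is moved more than 30 mm (distance of any of tube_pot, ratchet, cleaner from where it was at the start of the episode above 0.03 m).
Of spanner_a, spanner_b, bearing_a, bearing_b only 2 to 4 are there at a start; the rules pass over those that are not, and their reading is None.
At some moment in a run one of spanner_a, spanner_b, bearing_a, bearing_b may be knocked a few centimetres aside while the robot is not near it.
Once in a run the grip may slacken for a moment while it holds something.
It also fails if it takes over 210 s, if anything falls off the work surface, if the arm or the gripper's body presses on something with over 40 N, if the wrist force passes 120 N, or if a joint passes its speed limit or range.

## Robot

A 6-joint arm with a two-finger parallel gripper is mounted at the origin on the work surface. World frame = base frame: x ahead of the robot, y to its left, z up, the work surface at z = 0. Lengths are in m, angles in rad, forces in N, time in s.
With the tool pointing down it reaches from about 0.225 to 0.725 m from the base axis. Payload 3.1 kg.
Tool frame: the origin (TCP) lies between the finger pads, 19 mm behind the fingertips; this is the grasp point; y points along the fingers, z is the direction in which the jaws open and shut, and the axes are right-handed (so a half turn about y gives the same grasp; the last joint's range is limited). The gripper opens to 85 mm and grips with 20 to 120 N. Pads are 22 mm wide; open, the fingers measure 114 mm over their backs; the gripper's body (76 mm by 85 mm) begins 54 mm behind the grasp point. The pads swing forward as they close: fully open they stand 13 mm farther back than shut.
Start: joints at [-1.235, 0.048, 0.099, 1.622, 0, 1.443], TCP at [0.235, -0.47, 0.25] pointing down, gripper open.
Joint ranges: [-2.91, 2.91], [-0.99, 1.94], [-1.21, 1.42], [-2.12, 2.29], [-1.49, 1.47], [-3.14, 3.14]. Speed limits (rad/s): [2.79, 2.79, 3.14, 3.14, 3.14, 3.14].

## Interface

Orientations are given as a 3x3 rotation matrix whose columns are the frame's x, y, z axes.
In Python, from bench import monitor, eyes, order gives the robot as it stands.
- The arm moves only by the tool step_arm, never from a script. Its argument "steps" is a list of rows, each a list of 3 entries, a list of its own where there are three numbers: the finger opening in mm, from 0 to 85.4, then the shift along the tool's x, y, z in mm, then the turn, a rotation vector about the tool's x, y, z in degrees. In form: [[hand, [tx, ty, tz], [rx, ry, rz]], ...]. A call has 1 to 8 rows; each row is the pose to reach, as a shift and turn from the pose commanded when the call began, along the tool's axes at that moment; what a row does not reach only later rows make up. A row lasts 1/10 s, in which the tool goes at most 50 mm and 8.59 degrees, less where a joint would pass 70% of its speed; a pose out of reach is approached as far as the arm can. A call with a gripper value outside its range is refused whole. The fingers move at their own pace and stop on an object; "grip_force" is the grip in N (left out, the last holds). Time passes only in rows, so rows that repeat a pose let the fingers close. It gives the time, the measured TCP pose, the force and the opening at its end, in the units of the state.
- monitor.state(): the state, without advancing time (a new reading comes with each control period).
- eyes.grab_frame(name): name is "side" or "top" or "wrist"; returns the picture (480x640x3 uint8, red, green, blue); there is no depth.
- eyes.calibration(name): a dict with "fx", "fy", "cx", "cy" (pixels), "extrinsics" (4x4, takes a point from camera to world coordinates). Camera axes: x right, y down, z forward; pixel columns grow to the right and rows downward; lengths in m; the calibration is good to about 2 mm. A picture is of the moment at which its call begins: read the wrist's pose just before it. calibration takes no time and is no camera call; for the wrist camera it gives the pose at the moment of the call.
- order.sign_off(): hands the job in, once; it reports no verdict.
Trained networks look in the newest picture that a camera, given by its name, has taken for a name from the list of things; names that differ only in an ending like _2 or _b are one class to them, and where a whole thing is asked for, a point or a joint stands for the part that bears it (a point fixed in the world has none). Each returns a list of dicts, best first, with "score" (0 to 1); they miss things now and then, are a little off and sometimes report something else, mostly with a low value. They report only what shows in the picture. A call takes as long as a camera call.
- eyes.regions_of(camera, label): "mask" (480x640 bool, what is visible of it) and "bbox" ([centre column, centre row, width, height] in pixels, round what is visible of it).
- eyes.landmark_of(camera, label): "at" ([column, row] in pixels: a listed point, or the origin of a listed thing).
The state is a dict: "t": time; "q": joint angles; "qvel": joint speeds; "tau": joint torques, N m; "tool_pos": TCP position; "tool_rot": TCP orientation; "wrist_force": force on the tool from outside, world axes, zero at the start; "wrist_torque": the same for the moment, N m; "grip_width": finger opening in m.
Only numpy, scipy, OpenCV 4.12 (cv2) and the standard library are available. Lean on these libraries where they do the work, as an engineer would, in place of code of your own. Each camera call takes 0.05 s, during which the arm holds its last target. There are 200 camera calls.

## Working session

There is one attempt and no reset: what is moved stays moved. The work goes in short steps, Python scripts to look and compute and a tool call to move; the robot and the scene stay as the last step left them, time stands still between calls to the robot, and variables do not carry over. Pictures are saved under pics/ and viewed, about 12 in all and at most 16, crops included, and the job is handed in when it is done.

Besides the shell and the picture viewer there is one more tool, called after "Emit:" as name(argument=value, ...) on one line, values as JSON. step_arm: Moves the arm, as the interface text tells. Its arguments: {"type":"object","properties":{"steps":{"type":"array","items":{"type":"array"}},"grip_force":{"type":"number"}},"required":["steps"]}

```bash
ls; mkdir -p pics; cat > h.py <<'E'
import numpy as np, cv2
from bench import monitor, eyes, order
def ray(cam,uv,z,cal=None):
    c=cal or eyes.calibration(cam); E=np.array(c["extrinsics"])
    d=E[:3,:3]@np.array([(uv[0]-c["cx"])/c["fx"],(uv[1]-c["cy"])/c["fy"],1.0]); o=E[:3,3]
    return o+d*(z-o[2])/d[2]
def save(cam,name):
    im=eyes.grab_frame(cam); cv2.imwrite(f"pics/{name}.png",im[:,:,::-1]); return im
E
python3 - <<'E'
from h import *
np.set_printoptions(precision=3,suppress=True)
s=monitor.state(); print(s["t"],s["tool_pos"],s["tool_rot"])
for c in("top","side"):
    save(c,c+"0"); k=eyes.calibration(c); print(c,k["fx"],np.array(k["extrinsics"]))
    Z=dict(housing=0,knob_a_grip=.065,spanner_a=0,bearing_a=0,tray=0,bin=0,tube_pot=0,ratchet=0,cleaner=0)
    for n,z in Z.items():
        for r in eyes.landmark_of(c,n)[:5]:
            if r["score"]>.2: print(c,n,round(r["score"],2),np.round(r["at"]),ray(c,r["at"],z)[:2])
print(monitor.state()["t"])
E
```

```text
pics
0.0 [ 0.235 -0.469  0.249] [[-0.894 -0.001  0.447]
 [-0.447  0.002 -0.894]
 [-0.    -1.    -0.002]]
top 461.47760673661145 [[-0.018 -0.99   0.142  0.412]
 [-1.     0.018 -0.003 -0.065]
 [ 0.    -0.142 -0.99   1.182]
 [ 0.     0.     0.     1.   ]]
top housing 0.93 [388. 246.] [ 0.566 -0.247]
top knob_a_grip 0.68 [382. 222.] [ 0.618 -0.223]
top knob_a_grip 0.66 [260. 209.] [0.656 0.078]
top knob_a_grip 0.36 [387. 245.] [ 0.561 -0.234]
top spanner_a 0.56 [250. 269.] [0.514 0.111]
top bearing_a 0.92 [302. 215.] [ 0.653 -0.026]
top bearing_a 0.61 [260. 211.] [0.665 0.084]
top tray 0.9 [169. 311.] [0.411 0.316]
top bin 0.73 [162. 236.] [0.604 0.34 ]
top tube_pot 0.58 [470. 280.] [ 0.475 -0.452]
top ratchet 0.6 [326. 172.] [ 0.767 -0.089]
top cleaner 0.65 [464. 314.] [ 0.39  -0.432]
side 593.4479913597512 [[ 0.981 -0.159  0.113  0.391]
 [-0.195 -0.755  0.626 -1.057]
 [-0.014 -0.636 -0.772  1.282]
 [ 0.     0.     0.     1.   ]]
side housing 0.69 [338. 317.] [ 0.568 -0.259]
side housing 0.43 [289. 216.] [0.501 0.111]
side knob_a_grip 0.8 [356. 287.] [ 0.622 -0.223]
side spanner_a 0.91 [290. 216.] [0.503 0.108]
side bearing_a 0.76 [344. 213.] [0.66 0.09]
side bearing_a 0.62 [350. 244.] [ 0.653 -0.031]
side tray 0.92 [249. 177.] [0.406 0.299]
side tray 0.31 [397. 255.] [ 0.769 -0.095]
side bin 0.93 [312. 161.] [0.608 0.326]
side bin 0.58 [248. 174.] [0.404 0.313]
side tube_pot 0.75 [316. 395.] [ 0.474 -0.456]
side ratchet 0.78 [397. 258.] [ 0.766 -0.106]
side cleaner 0.57 [277. 393.] [ 0.385 -0.434]
1.0
```

```bash
python3 -c "
import cv2
a=cv2.imread('pics/top0.png')[130:370,120:520];cv2.imwrite('pics/top0c.png',cv2.resize(a,(800,480),interpolation=cv2.INTER_CUBIC))"
```

```text
(no output)
```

View pics/top0c.png

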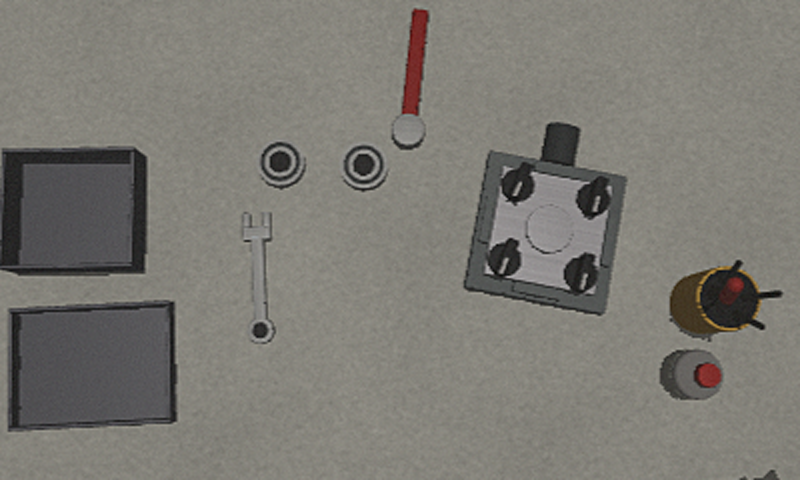

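View pics/side0.png

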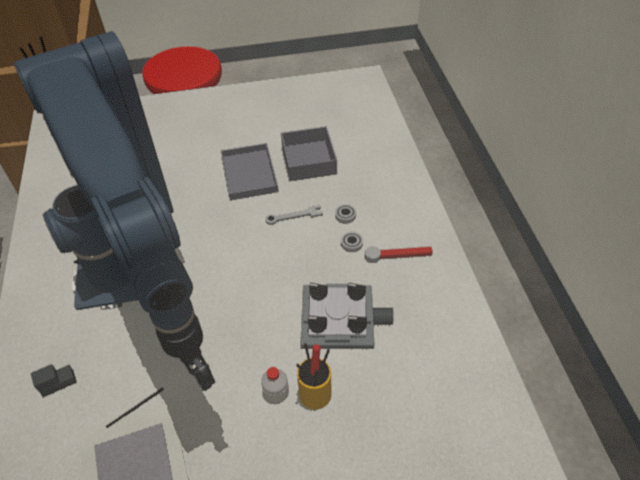

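The overhead view shows one spanner (crop ~258,275), two bearings (281,163 and 364,166) and the housing yawed about -10° (crop centre 549,228), with bars along its ±x. The tray and bin are at the left; the pot and bottle are at the right. I'll move above the housing.

Emit:
step_arm(steps=[[85, [-50, -10, -8], [0, 6, 0]], [85, [-100, -20, -15], [0, 12, 0]], [85, [-150, -30, -22], [0, 18, 0]], [85, [-200, -30, -30], [0, 24, 0]], [85, [-250, -30, -38], [0, 30, 0]], [85, [-300, -30, -45], [0, 36, 0]], [85, [-345, -30, -52], [0, 37, 0]], [85, [-390, -30, -60], [0, 37, 0]]])

```text
t: 1.8
tool_pos: [0.5585, -0.2399, 0.28]
tool_rot: [[-0.983, 0.0, -0.181], [0.181, -0.0, -0.983], [-0.0, -1.0, 0.0]]
wrist_force: [0.0, -0.8, 0.6]
grip_width: 0.0854
```

```bash
python3 - <<'E'
from h import *
np.set_printoptions(precision=3,suppress=True)
s=monitor.state(); print(s["t"],s["q"],s["tool_pos"],s["tool_rot"],s["grip_width"])
k=eyes.calibration("wrist"); print(k["fx"],np.array(k["extrinsics"]))
save("wrist","w0")
for n,z in dict(housing=0,flange=.028,knob_a_grip=.065).items():
    for r in eyes.landmark_of("wrist",n)[:6]: print(n,round(r["score"],2),np.round(r["at"]),ray("wrist",r["at"],z))
E
```

```text
1.8 [-0.516  0.282  0.424  1.711 -0.     2.808] [ 0.558 -0.24   0.28 ] [[-0.983  0.    -0.181]
 [ 0.181 -0.    -0.983]
 [-0.    -1.     0.   ]] 0.08540568489136985
341.10669590674246 [[-0.181 -0.944 -0.277  0.63 ]
 [-0.984  0.174  0.05  -0.253]
 [ 0.001  0.282 -0.96   0.405]
 [ 0.     0.     0.     1.   ]]
housing 0.43 [ 56. 283.] [ 0.517  0.113 -0.   ]
flange 0.9 [332. 200.] [ 0.564 -0.255  0.028]
knob_a_grip 0.8 [286. 150.] [ 0.625 -0.221  0.065]
knob_a_grip 0.2 [483. 309.] [ 0.42  -0.4    0.065]
```

View pics/w0.png

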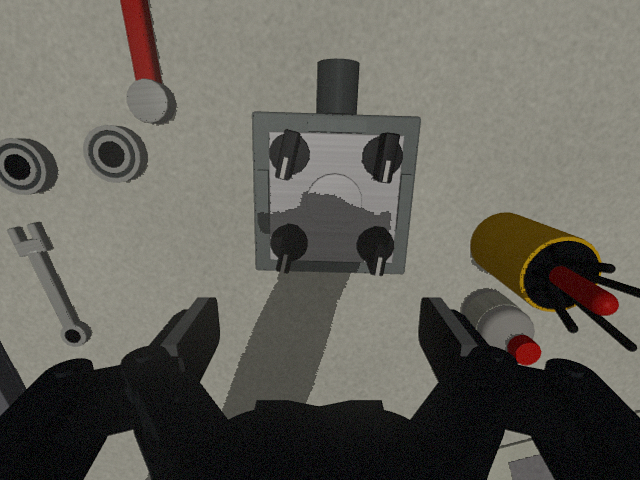

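The wrist view shows the housing square (corners 253,112 / 420,117 / 405,273 / 257,270). The knob bars' white lines point to housing -x, so all are near 0. I'll compute positions.

```bash
python3 - <<'E'
from h import *
np.set_printoptions(precision=3,suppress=True)
k=eyes.calibration("wrist")
P=[ray("wrist",p,.022,k)[:2] for p in [(253,112),(420,117),(405,273),(257,270)]]
print(np.array(P),np.mean(P,0)); 
for a,b in((0,1),(1,2),(2,3),(3,0)):
    d=P[b]-P[a]; print(np.linalg.norm(d),np.degrees(np.arctan2(*d[::-1])))
# white pixels: line on bars
im=cv2.imread("pics/w0.png"); 
a=im[110:290,240:430]; cv2.imwrite("pics/w0c.png",cv2.resize(a,(760,720)[:2],interpolation=cv2.INTER_CUBIC)[:600])
c=np.mean(P,0); R=lambda t:np.array([[np.cos(t),-np.sin(t)],[np.sin(t),np.cos(t)]])
for n,s in dict(a=(1,1),b=(1,-1),c=(-1,-1),d=(-1,1)).items(): print(n,c+R(np.radians(-10.3))@(np.array(s)*.048))
for n,l in dict(a=((292,132),(282,178)),b=((392,136),(387,182)),c=((377,230),(380,275)),d=((291,228),(284,272))).items():
    q=[ray("wrist",p,.075,k)[:2] for p in l]; d=q[0]-q[1]; print(n,np.mean(q,0),np.linalg.norm(d),np.degrees(np.arctan2(d[1],d[0])))
E
```

```text
[[ 0.668 -0.191]
 [ 0.632 -0.363]
 [ 0.459 -0.329]
 [ 0.494 -0.154]] [ 0.563 -0.259]
0.17612355892677004 -101.8760377077727
0.1767996929123978 168.71051663706538
0.17784606665483776 78.47954686048645
0.17789417887920744 -11.84678082738396
a [ 0.619 -0.221]
b [ 0.602 -0.315]
c [ 0.508 -0.298]
d [ 0.525 -0.203]
a [ 0.62  -0.222] 0.04316710954780097 -24.31332015267811
b [ 0.599 -0.316] 0.04221224472811174 -13.284573402184941
c [ 0.509 -0.294] 0.048576966082366876 -3.819969896433593
d [ 0.528 -0.203] 0.04771416532906474 -20.314086103230633
```

View pics/w0c.png

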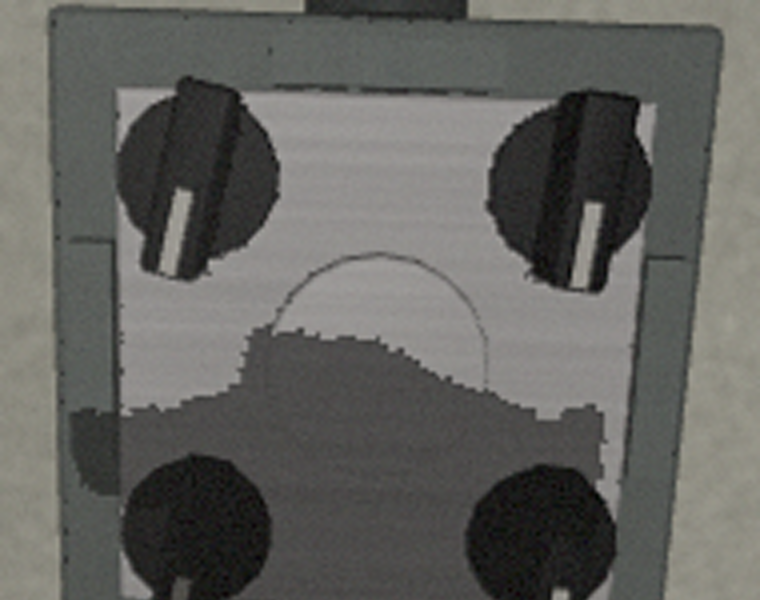

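Emit:
step_arm(steps=[[45, [-10, 20, -5], [0, -8.5, 0]], [45, [-20, 40, -10], [0, -17, 0]], [45, [-30, 60, -15], [0, -25.5, 0]], [45, [-40, 80, -20], [0, -34, 0]], [45, [-50, 100, -25], [0, -42.5, 0]], [45, [-57, 120, -29], [0, -51, 0]], [45, [-57, 140, -29], [0, -59.5, 0]], [45, [-57, 140, -29], [0, -68, 0]]])

```text
t: 2.8
tool_pos: [0.615, -0.2238, 0.1359]
tool_rot: [[-0.533, -0.007, 0.846], [-0.846, 0.003, -0.533], [0.001, -1.0, -0.007]]
wrist_force: [-0.6, -0.5, -0.6]
grip_width: 0.0448
```

Emit:
step_arm(steps=[[45, [0, 0, 0], [0, -8.5, 0]], [45, [0, 0, 0], [0, -17, 0]], [45, [0, 0, 0], [0, -25.5, 0]], [45, [0, 0, 0], [0, -34, 0]], [45, [0, 0, 0], [0, -42.5, 0]], [45, [0, 0, 0], [0, -51, 0]], [45, [0, 0, 0], [0, -59.5, 0]], [45, [0, 0, 0], [0, -68, 0]]])

```text
t: 3.6
tool_pos: [0.6169, -0.225, 0.1405]
tool_rot: [[0.585, 0.0, 0.811], [-0.811, -0.001, 0.585], [0.0, -1.0, -0.0]]
wrist_force: [0.1, -0.8, -0.6]
grip_width: 0.0451
```

Emit:
step_arm(steps=[[45, [0, 0, 0], [0, -8.5, 0]], [45, [0, 0, 0], [0, -17, 0]], [45, [0, 0, 0], [0, -25.5, 0]], [45, [0, 0, 0], [0, -34, 0]], [45, [0, 0, 0], [0, -42.8, 0]], [45, [0, 0, 0], [0, -42.8, 0]]])

```text
t: 4.2
tool_pos: [0.617, -0.2249, 0.1405]
tool_rot: [[0.979, 0.0, 0.204], [-0.204, -0.0, 0.979], [0.0, -1.0, -0.0]]
wrist_force: [-0.2, -0.6, -0.0]
grip_width: 0.045
```

```bash
python3 - <<'E'
from h import *
np.set_printoptions(precision=3,suppress=True)
s=monitor.state(); print(s["t"],s["q"])
save("wrist","w1")
for r in eyes.landmark_of("wrist","knob_a_grip")[:6]: print(round(r["score"],2),np.round(r["at"]),ray("wrist",r["at"],.065))
E
```

```text
4.2 [-0.451  0.396  0.289  1.463 -0.    -0.246]
0.65 [326. 263.] [ 0.621 -0.221  0.065]
```

View pics/w1.png

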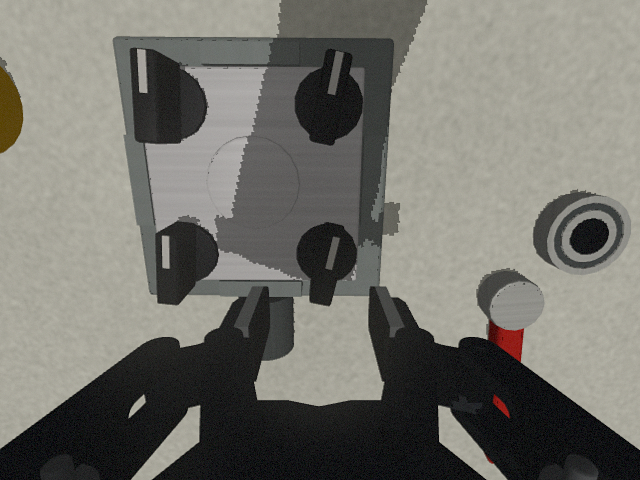

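The wrist view shows knob a's bar centred near (327,262), tilted ~12° clockwise (d likewise), while b and c are near 0. I'll grip and turn a to half way.

Emit:
step_arm(grip_force=50, steps=[[45, [2, 35, 4], [0, 8, 0]], [45, [2, 74, 4], [0, 8, 0]], [45, [2, 74, 4], [0, 8, 0]], [5, [2, 74, 4], [0, 8, 0]], [5, [2, 74, 4], [0, 8, 0]], [5, [2, 74, 4], [0, 8, 0]], [5, [2, 74, 4], [0, 8, 0]], [5, [2, 74, 4], [0, 8, 0]]])

```text
t: 5.1
tool_pos: [0.6222, -0.2207, 0.0691]
tool_rot: [[0.942, 0.004, 0.336], [-0.336, -0.003, 0.942], [0.004, -1.0, -0.001]]
wrist_force: [-2.1, -1.1, 6.4]
grip_width: 0.0131
```

Emit:
step_arm(steps=[[5, [0, 0, 0], [0, 7, 0]], [5, [0, 0.5, 0], [0, 15, 0]], [5, [0, 1, 0], [0, 23, 0]], [5, [0, 1.5, 0], [0, 31, 0]], [5, [0, 2, 0], [0, 39, 0]], [5, [0, 2, 0], [0, 47, 0]], [5, [0, 2.5, 0], [0, 55, 0]], [5, [0, 2.5, 0], [0, 60, 0]]])

```text
t: 5.9
tool_pos: [0.6217, -0.2212, 0.0665]
tool_rot: [[0.176, 0.003, 0.984], [-0.984, -0.004, 0.176], [0.004, -1.0, 0.002]]
wrist_force: [-2.5, -1.1, 5.8]
grip_width: 0.0128
```

```bash
python3 - <<'E'
from h import *
np.set_printoptions(precision=3,suppress=True)
s=monitor.state(); print(s["t"],s["q"],s["tool_pos"],s["tool_rot"],s["wrist_force"],s["wrist_torque"],s["grip_width"])
save("wrist","w2")
E
```

```text
5.9 [-0.442  0.427  0.181  1.321 -0.002  0.952] [ 0.622 -0.221  0.067] [[ 0.176  0.003  0.984]
 [-0.984 -0.004  0.176]
 [ 0.004 -1.     0.002]] [-2.539 -1.108  5.827] [-0.404  0.707  0.148] 0.012842876211469473
```

View pics/w2.png

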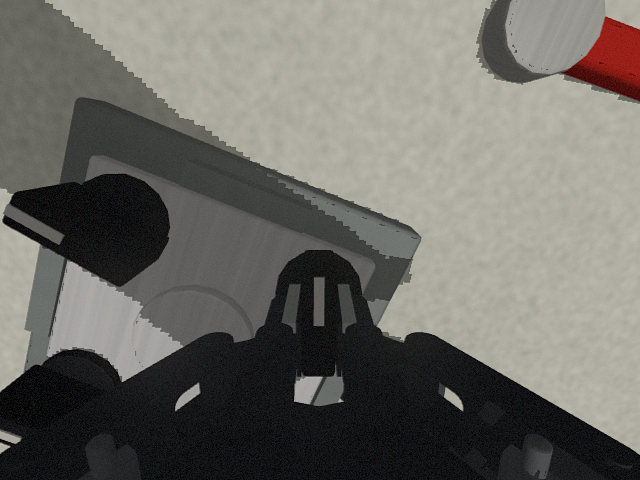

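The bar's white line sits between the fingers at (319,300), and the knob has followed to ~68°. Next is the diagonal knob c.

Emit:
step_arm(steps=[[45, [0, 0, 0], [0, 0, 0]], [45, [0, 0, 0], [0, 0, 0]], [45, [0, -40, 0], [0, 0, 0]], [45, [5, -63, -10], [0, -8, 0]], [45, [20, -63, -40], [0, -16, 0]], [45, [34, -63, -75], [0, -24, 0]], [45, [45, -63, -105], [0, -32, 0]], [45, [53.6, -63, -125], [0, -40, 0]]])

```text
t: 6.75
tool_pos: [0.5059, -0.2956, 0.1262]
tool_rot: [[0.773, -0.001, 0.634], [-0.634, 0.0, 0.773], [-0.001, -1.0, -0.0]]
wrist_force: [0.3, -0.4, 0.4]
grip_width: 0.0448
```

Emit:
step_arm(steps=[[45, [0, 0, 0], [0, -8, 0]], [45, [0, 0, 0], [0, -16, 0]], [45, [0, 0, 0], [0, -24, 0]], [45, [0, 0, 0], [0, -28.3, 0]], [45, [0, 0, 0], [0, -28.3, 0]]])

```text
t: 7.25
tool_pos: [0.5076, -0.2947, 0.1261]
tool_rot: [[0.981, -0.0, 0.196], [-0.196, 0.001, 0.981], [-0.0, -1.0, 0.0]]
wrist_force: [0.0, 0.1, -1.0]
grip_width: 0.0451
```

```bash
python3 - <<'E'
from h import *
np.set_printoptions(precision=4,suppress=True)
s=monitor.state(); print(s["t"],s["q"],s["tool_pos"],s["tool_rot"])
save("wrist","w3")
for r in eyes.landmark_of("wrist","knob_a_grip")[:6]: print(round(r["score"],2),np.round(r["at"]),ray("wrist",r["at"],.065))
E
```

```text
7.25 [-0.6405  0.2163  0.0384  1.3932  0.0004 -0.4429] [ 0.5076 -0.2947  0.1261] [[ 0.9805 -0.      0.1963]
 [-0.1963  0.0005  0.9805]
 [-0.0001 -1.      0.0005]]
0.77 [461. 400.] [ 0.6182 -0.2218  0.065 ]
```

Emit:
step_arm(steps=[[45, [0, 30, 0], [0, 0, 0]], [45, [0, 59, 0], [0, 0, 0]], [45, [0, 59, 0], [0, 0, 0]], [5, [0, 59, 0], [0, 0, 0]], [5, [0, 59, 0], [0, 0, 0]], [5, [0, 59, 0], [0, 0, 0]], [5, [0, 59, 0], [0, 0, 0]], [5, [0, 59, 0], [0, 0, 0]]])

```text
t: 8.15
tool_pos: [0.5086, -0.2945, 0.0696]
tool_rot: [[0.981, 0.003, 0.196], [-0.196, 0.0, 0.981], [0.003, -1.0, 0.001]]
wrist_force: [-0.7, 5.9, 6.5]
grip_width: 0.0131
```

Emit:
step_arm(steps=[[5, [0, 0, 0], [0, 8.5, 0]], [5, [0, 0.5, 0], [0, 17, 0]], [5, [0, 1, 0], [0, 25.5, 0]], [5, [0, 1.5, 0], [0, 34, 0]], [5, [0, 2, 0], [0, 42.5, 0]], [5, [0, 2.5, 0], [0, 51, 0]], [5, [0, 3, 0], [0, 59.5, 0]], [5, [0, 3, 0], [0, 68, 0]]])

```text
t: 8.95
tool_pos: [0.5077, -0.2953, 0.0667]
tool_rot: [[0.18, 0.001, 0.984], [-0.984, -0.002, 0.18], [0.002, -1.0, 0.0]]
wrist_force: [-2.7, 2.0, 4.9]
grip_width: 0.0132
```

Emit:
step_arm(steps=[[5, [0, 0, 0], [0, 0, 0]]])

```text
t: 9.05
tool_pos: [0.5077, -0.2953, 0.0666]
tool_rot: [[0.183, 0.001, 0.983], [-0.983, -0.002, 0.183], [0.002, -1.0, 0.0]]
wrist_force: [-3.2, 3.6, 6.9]
grip_width: 0.0132
```

Emit:
step_arm(steps=[[45, [0, 0, 0], [0, 0, 0]], [45, [0, 0, 0], [0, 0, 0]], [45, [0, -40, 0], [0, 0, 0]], [45, [5, -60, 10], [0, -8, 0]], [45, [12, -60, 30], [0, -16, 0]], [45, [22, -60, 52], [0, -24, 0]], [45, [30, -60, 72], [0, -32, 0]], [45, [36.7, -60, 89], [0, -40, 0]]])

```text
t: 9.85
tool_pos: [0.603, -0.3154, 0.1241]
tool_rot: [[0.777, 0.0, 0.629], [-0.629, -0.001, 0.777], [0.001, -1.0, -0.001]]
wrist_force: [0.3, 0.4, 0.4]
grip_width: 0.045
```

Emit:
step_arm(steps=[[45, [0, 0, 0], [0, -8, 0]], [45, [0, 0, 0], [0, -16, 0]], [45, [0, 0, 0], [0, -24, 0]], [45, [0, 0, 0], [0, -28.3, 0]], [45, [0, 0, 0], [0, -28.3, 0]]])

```text
t: 10.35
tool_pos: [0.6019, -0.315, 0.1241]
tool_rot: [[0.981, -0.0, 0.192], [-0.192, -0.001, 0.981], [0.0, -1.0, -0.001]]
wrist_force: [0.6, 0.1, -0.9]
grip_width: 0.045
```

Emit:
step_arm(steps=[[45, [0, 30, 0], [0, 0, 0]], [45, [0, 56, 0], [0, 0, 0]], [45, [0, 56, 0], [0, 0, 0]], [5, [0, 56, 0], [0, 0, 0]], [5, [0, 56, 0], [0, 0, 0]], [5, [0, 56, 0], [0, 0, 0]], [5, [0, 56, 0], [0, 0, 0]], [5, [0, 56, 0], [0, 0, 0]]])

```text
t: 11.15
tool_pos: [0.6027, -0.3147, 0.0708]
tool_rot: [[0.982, 0.003, 0.191], [-0.191, -0.001, 0.982], [0.003, -1.0, -0.001]]
wrist_force: [-1.0, 2.7, 4.8]
grip_width: 0.013
```

Emit:
step_arm(steps=[[5, [0, 0, 0], [0, 8.5, 0]], [5, [0, 0.5, 0], [0, 17, 0]], [5, [0, 1, 0], [0, 25.5, 0]], [5, [0, 1.5, 0], [0, 34, 0]], [5, [0, 2, 0], [0, 42.5, 0]], [5, [0, 2.5, 0], [0, 51, 0]], [5, [0, 3, 0], [0, 59.5, 0]], [5, [0, 3, 0], [0, 68, 0]]])

```text
t: 11.95
tool_pos: [0.6016, -0.3157, 0.0678]
tool_rot: [[0.184, 0.0, 0.983], [-0.983, -0.003, 0.184], [0.003, -1.0, -0.0]]
wrist_force: [-4.7, 1.4, 6.3]
grip_width: 0.013
```

Emit:
step_arm(steps=[[5, [0, 0, 0], [0, 0, 0]]])

```text
t: 12.05
tool_pos: [0.6016, -0.3158, 0.0678]
tool_rot: [[0.187, 0.0, 0.982], [-0.982, -0.003, 0.187], [0.003, -1.0, -0.0]]
wrist_force: [-3.8, 0.5, 6.2]
grip_width: 0.0132
```

Emit:
step_arm(steps=[[45, [0, 0, 0], [0, 0, 0]], [45, [0, 0, 0], [0, 0, 0]], [45, [0, -40, 0], [0, 0, 0]], [45, [-15, -60, -8], [0, -8, 0]], [45, [-45, -60, -20], [0, -16, 0]], [45, [-75, -60, -32], [0, -24, 0]], [45, [-105, -60, -43], [0, -32, 0]], [45, [-126, -60, -52], [0, -40, 0]]])

```text
t: 12.85
tool_pos: [0.526, -0.1992, 0.1252]
tool_rot: [[0.781, -0.0, 0.624], [-0.624, 0.0, 0.781], [-0.0, -1.0, 0.0]]
wrist_force: [0.2, -1.0, 0.2]
grip_width: 0.0451
```

Emit:
step_arm(steps=[[45, [0, 0, 0], [0, -8, 0]], [45, [0, 0, 0], [0, -16, 0]], [45, [0, 0, 0], [0, -19, 0]], [45, [0, 0, 0], [0, -19, 0]]])

```text
t: 13.25
tool_pos: [0.5269, -0.2007, 0.1253]
tool_rot: [[0.94, 0.0, 0.342], [-0.342, -0.0, 0.94], [0.0, -1.0, -0.0]]
wrist_force: [-0.0, 0.1, 0.4]
grip_width: 0.0451
```

Emit:
step_arm(steps=[[45, [0, 30, 0], [0, 0, 0]], [45, [0, 56, 0], [0, 0, 0]], [45, [0, 56, 0], [0, 0, 0]], [5, [0, 56, 0], [0, 0, 0]], [5, [0, 56, 0], [0, 0, 0]], [5, [0, 56, 0], [0, 0, 0]], [5, [0, 56, 0], [0, 0, 0]], [5, [0, 56, 0], [0, 0, 0]]])

```text
t: 14.05
tool_pos: [0.5279, -0.2006, 0.0714]
tool_rot: [[0.94, 0.003, 0.342], [-0.342, -0.0, 0.94], [0.003, -1.0, 0.001]]
wrist_force: [-0.1, 3.9, 5.8]
grip_width: 0.013
```

Emit:
step_arm(steps=[[5, [0, 0, 0], [0, 8, 0]], [5, [0, 0.5, 0], [0, 16, 0]], [5, [0, 1, 0], [0, 24, 0]], [5, [0, 1.5, 0], [0, 32, 0]], [5, [0, 2, 0], [0, 40, 0]], [5, [0, 2.5, 0], [0, 48, 0]], [5, [0, 2.5, 0], [0, 56, 0]], [5, [0, 2.5, 0], [0, 59, 0]]])

```text
t: 14.85
tool_pos: [0.5276, -0.2008, 0.0689]
tool_rot: [[0.187, 0.002, 0.982], [-0.982, -0.001, 0.187], [0.001, -1.0, 0.002]]
wrist_force: [0.3, 2.7, 5.8]
grip_width: 0.0127
```

Emit:
step_arm(steps=[[5, [0, 0, 0], [0, 0, 0]]])

```text
t: 14.95
tool_pos: [0.5277, -0.2008, 0.0689]
tool_rot: [[0.19, 0.002, 0.982], [-0.982, -0.001, 0.19], [0.001, -1.0, 0.002]]
wrist_force: [-0.0, 4.0, 5.6]
grip_width: 0.0132
```

Emit:
step_arm(steps=[[45, [0, 0, 0], [0, 0, 0]], [45, [0, 0, 0], [0, 0, 0]], [45, [0, -40, 0], [0, 0, 0]], [45, [10, -60, 25], [0, 0, 0]], [45, [25, -60, 60], [0, 0, 0]], [45, [37.9, -60, 88.4], [0, 0, 0]], [45, [37.9, -60, 88.4], [0, 0, 0]]])

```text
t: 15.65
tool_pos: [0.6234, -0.2222, 0.1246]
tool_rot: [[0.191, 0.0, 0.982], [-0.982, -0.001, 0.191], [0.001, -1.0, -0.0]]
wrist_force: [0.7, 0.1, -0.2]
grip_width: 0.0453
```

```bash
python3 - <<'E'
from h import *
np.set_printoptions(precision=4,suppress=True)
s=monitor.state(); print(s["t"],s["q"],s["tool_pos"],s["tool_rot"])
save("wrist","w4"); im=save("top","top1")
c=im[195:285,355:445,::-1]; w=cv2.imread("pics/w4.png")
cv2.imwrite("pics/m4.png",np.hstack([cv2.resize(c,(400,400),interpolation=cv2.INTER_CUBIC),cv2.resize(w,(400,400))]))
E
```

```text
15.65 [-0.4435  0.4132  0.2794  1.4367 -0.0005  0.9356] [ 0.6234 -0.2222  0.1246] [[ 0.1906  0.      0.9817]
 [-0.9817 -0.0006  0.1906]
 [ 0.0006 -1.     -0.0001]]
```

View pics/m4.png

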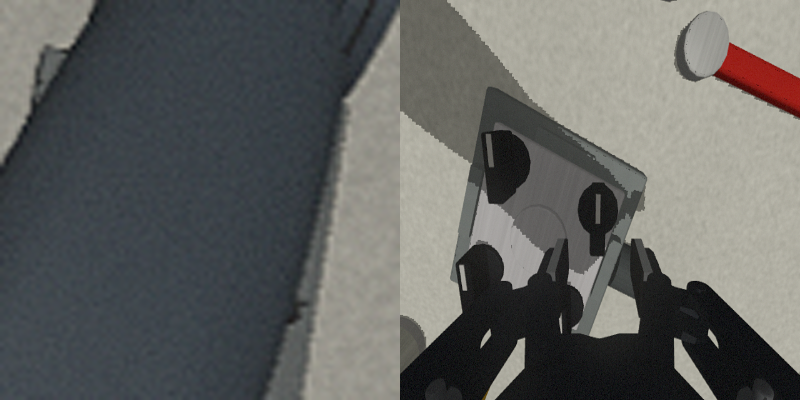

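Every knob shows its white line at the same ~67° angle, so round 1 is done. Round 2 starts with a.

Emit:
step_arm(steps=[[45, [-1, 30, -1.5], [0, 0, 0]], [45, [-1, 59, -1.5], [0, 0, 0]], [45, [-1, 59, -1.5], [0, 0, 0]], [5, [-1, 59, -1.5], [0, 0, 0]], [5, [-1, 59, -1.5], [0, 0, 0]], [5, [-1, 59, -1.5], [0, 0, 0]], [5, [-1, 59, -1.5], [0, 0, 0]], [5, [-1, 59, -1.5], [0, 0, 0]]])

```text
t: 16.55
tool_pos: [0.6213, -0.2205, 0.0706]
tool_rot: [[0.191, 0.005, 0.982], [-0.982, -0.001, 0.191], [0.002, -1.0, 0.005]]
wrist_force: [3.3, 2.3, 3.5]
grip_width: 0.0129
```

Emit:
step_arm(steps=[[5, [0, 0, 0], [0, 8.5, 0]], [5, [0, 0.5, 0], [0, 17, 0]], [5, [0, 1, 0], [0, 25.5, 0]], [5, [0, 1.5, 0], [0, 34, 0]], [5, [0, 2, 0], [0, 42.5, 0]], [5, [0, 2.5, 0], [0, 51, 0]], [5, [0, 3, 0], [0, 59.5, 0]], [5, [0, 3, 0], [0, 66, 0]]])

```text
t: 17.35
tool_pos: [0.6214, -0.2204, 0.068]
tool_rot: [[-0.821, 0.005, 0.571], [-0.571, -0.001, -0.821], [-0.004, -1.0, 0.004]]
wrist_force: [4.7, 2.9, 3.7]
grip_width: 0.0128
```

Emit:
step_arm(steps=[[5, [0, 0, 0], [0, 2, 0]], [5, [0, 0, 0], [0, 2, 0]]])

```text
t: 17.55
tool_pos: [0.6214, -0.2204, 0.068]
tool_rot: [[-0.838, 0.005, 0.545], [-0.545, -0.001, -0.838], [-0.004, -1.0, 0.004]]
wrist_force: [4.3, 3.0, 5.3]
grip_width: 0.0127
```

```bash
python3 - <<'E'
from h import *
np.set_printoptions(precision=4,suppress=True)
s=monitor.state(); print(s["t"],s["q"],s["wrist_force"],s["wrist_torque"],np.degrees(np.arctan2(s["tool_rot"][1][0],s["tool_rot"][0][0])))
E
```

```text
17.55 [-0.4431  0.4226  0.1783  1.3211  0.0014  2.1217] [4.2811 3.0114 5.3431] [ 0.4641 -0.3441  0.2835] -146.95105347547954
```

Emit:
step_arm(steps=[[45, [0, 0, 0], [0, 0, 0]], [45, [0, 0, 0], [0, 0, 0]], [45, [0, -40, 0], [0, 0, 0]], [45, [15, -62, 0], [0, -8, 0]], [45, [48, -62, 0], [0, -16, 0]], [45, [80, -62, 0], [0, -24, 0]], [45, [112, -62, 0], [0, -32, 0]], [45, [136, -62, 1], [0, -40, 0]]])

```text
t: 18.35
tool_pos: [0.5029, -0.2961, 0.1264]
tool_rot: [[-0.289, -0.003, 0.957], [-0.957, 0.0, -0.289], [0.001, -1.0, -0.003]]
wrist_force: [0.2, -0.3, 0.0]
grip_width: 0.0453
```

Emit:
step_arm(steps=[[45, [0, 0, 0], [0, -8, 0]], [45, [0, 0, 0], [0, -16, 0]], [45, [0, 0, 0], [0, -24, 0]], [45, [0, 0, 0], [0, -28, 0]], [45, [0, 0, 0], [0, -28, 0]]])

```text
t: 18.85
tool_pos: [0.5046, -0.2954, 0.1264]
tool_rot: [[0.189, -0.002, 0.982], [-0.982, 0.0, 0.189], [-0.001, -1.0, -0.002]]
wrist_force: [-0.6, -0.4, 0.4]
grip_width: 0.0453
```

Emit:
step_arm(steps=[[45, [0, 30, 0], [0, 0, 0]], [45, [0, 60, 0], [0, 0, 0]], [45, [0, 60, 0], [0, 0, 0]], [5, [0, 60, 0], [0, 0, 0]], [5, [0, 60, 0], [0, 0, 0]], [5, [0, 60, 0], [0, 0, 0]], [5, [0, 60, 0], [0, 0, 0]], [5, [0, 60, 0], [0, 0, 0]]])

```text
t: 19.65
tool_pos: [0.5075, -0.2957, 0.0691]
tool_rot: [[0.191, 0.004, 0.982], [-0.982, -0.002, 0.191], [0.002, -1.0, 0.004]]
wrist_force: [4.1, 1.1, 3.1]
grip_width: 0.013
```

Emit:
step_arm(steps=[[5, [0, 0, 0], [0, 8.5, 0]], [5, [0, 0.5, 0], [0, 17, 0]], [5, [0, 1, 0], [0, 25.5, 0]], [5, [0, 1.5, 0], [0, 34, 0]], [5, [0, 2, 0], [0, 42.5, 0]], [5, [0, 2.5, 0], [0, 51, 0]], [5, [0, 3, 0], [0, 59.5, 0]], [5, [0, 3, 0], [0, 67, 0]]])

```text
t: 20.45
tool_pos: [0.506, -0.295, 0.0661]
tool_rot: [[-0.832, 0.001, 0.555], [-0.555, -0.0, -0.832], [-0.001, -1.0, 0.001]]
wrist_force: [0.7, 1.7, 5.3]
grip_width: 0.013
```

Emit:
step_arm(steps=[[5, [0, 0, 0], [0, 2, 0]], [5, [0, 0, 0], [0, 2, 0]]])

```text
t: 20.65
tool_pos: [0.506, -0.295, 0.0661]
tool_rot: [[-0.847, 0.001, 0.531], [-0.531, -0.0, -0.847], [-0.001, -1.0, 0.001]]
wrist_force: [1.2, 2.7, 6.3]
grip_width: 0.0131
```

Emit:
step_arm(steps=[[45, [0, 0, 0], [0, 0, 0]], [45, [0, 0, 0], [0, 0, 0]], [45, [0, -40, 0], [0, 0, 0]], [45, [-10, -62, 10], [0, -8, 0]], [45, [-28, -62, 27], [0, -16, 0]], [45, [-45, -62, 44], [0, -24, 0]], [45, [-60, -62, 58], [0, -32, 0]], [45, [-70.8, -62, 68.6], [0, -40, 0]]])

```text
t: 21.45
tool_pos: [0.6024, -0.3165, 0.1252]
tool_rot: [[-0.304, -0.001, 0.953], [-0.953, -0.0, -0.304], [0.001, -1.0, -0.001]]
wrist_force: [-0.3, -0.9, 0.3]
grip_width: 0.0451
```

Emit:
step_arm(steps=[[45, [0, 0, 0], [0, -8, 0]], [45, [0, 0, 0], [0, -16, 0]], [45, [0, 0, 0], [0, -24, 0]], [45, [0, 0, 0], [0, -29, 0]], [45, [0, 0, 0], [0, -29, 0]]])

```text
t: 21.95
tool_pos: [0.6013, -0.3162, 0.1253]
tool_rot: [[0.19, -0.002, 0.982], [-0.982, -0.0, 0.19], [-0.0, -1.0, -0.002]]
wrist_force: [-0.3, 0.0, 0.4]
grip_width: 0.0448
```

Emit:
step_arm(steps=[[45, [0, 30, 0], [0, 0, 0]], [45, [0, 60, 0], [0, 0, 0]], [45, [0, 60, 0], [0, 0, 0]], [5, [0, 60, 0], [0, 0, 0]], [5, [0, 60, 0], [0, 0, 0]], [5, [0, 60, 0], [0, 0, 0]], [5, [0, 60, 0], [0, 0, 0]], [5, [0, 60, 0], [0, 0, 0]]])

```text
t: 22.75
tool_pos: [0.6021, -0.3169, 0.0683]
tool_rot: [[0.19, 0.001, 0.982], [-0.982, -0.002, 0.19], [0.002, -1.0, 0.001]]
wrist_force: [-5.2, -0.1, 6.1]
grip_width: 0.0131
```

Emit:
step_arm(steps=[[5, [0, 0, 0], [0, 8.5, 0]], [5, [0, 0.5, 0], [0, 17, 0]], [5, [0, 1, 0], [0, 25.5, 0]], [5, [0, 1.5, 0], [0, 34, 0]], [5, [0, 2, 0], [0, 42.5, 0]], [5, [0, 2.5, 0], [0, 51, 0]], [5, [0, 3, 0], [0, 59.5, 0]], [5, [0, 3, 0], [0, 67, 0]]])

```text
t: 23.55
tool_pos: [0.5995, -0.316, 0.0654]
tool_rot: [[-0.833, -0.005, 0.554], [-0.554, -0.001, -0.833], [0.004, -1.0, -0.002]]
wrist_force: [-10.8, 2.5, 11.0]
grip_width: 0.0131
```

Emit:
step_arm(steps=[[5, [0, 0, 0], [0, 2, 0]], [5, [0, 0, 0], [0, 2, 0]]])

```text
t: 23.75
tool_pos: [0.5994, -0.3159, 0.0653]
tool_rot: [[-0.848, -0.005, 0.53], [-0.53, -0.001, -0.848], [0.005, -1.0, -0.002]]
wrist_force: [-11.0, 2.4, 9.8]
grip_width: 0.0127
```

Emit:
step_arm(steps=[[45, [0, 0, 0], [0, 0, 0]], [45, [0, 0, 0], [0, 0, 0]], [45, [0, -40, 0], [0, 0, 0]], [45, [0, -62, -15], [0, -8, 0]], [45, [0, -62, -48], [0, -16, 0]], [45, [0, -62, -80], [0, -24, 0]], [45, [0, -62, -112], [0, -32, 0]], [45, [1, -62, -136.5], [0, -40, 0]]])

```text
t: 24.55
tool_pos: [0.5289, -0.199, 0.1251]
tool_rot: [[-0.303, 0.002, 0.953], [-0.953, 0.001, -0.303], [-0.001, -1.0, 0.002]]
wrist_force: [-1.0, -0.8, -1.1]
grip_width: 0.0452
```

Emit:
step_arm(steps=[[45, [0, 0, 0], [0, -8, 0]], [45, [0, 0, 0], [0, -16, 0]], [45, [0, 0, 0], [0, -24, 0]], [45, [0, 0, 0], [0, -29, 0]], [45, [0, 0, 0], [0, -29, 0]]])

```text
t: 25.05
tool_pos: [0.5297, -0.2006, 0.1251]
tool_rot: [[0.191, 0.002, 0.982], [-0.982, 0.0, 0.191], [0.0, -1.0, 0.002]]
wrist_force: [0.3, 0.4, 0.5]
grip_width: 0.0452
```

Emit:
step_arm(steps=[[45, [0, 30, 0], [0, 0, 0]], [45, [0, 60, 0], [0, 0, 0]], [45, [0, 60, 0], [0, 0, 0]], [5, [0, 60, 0], [0, 0, 0]], [5, [0, 60, 0], [0, 0, 0]], [5, [0, 60, 0], [0, 0, 0]], [5, [0, 60, 0], [0, 0, 0]], [5, [0, 60, 0], [0, 0, 0]]])

```text
t: 25.85
tool_pos: [0.5281, -0.2016, 0.067]
tool_rot: [[0.189, -0.001, 0.982], [-0.982, -0.002, 0.189], [0.002, -1.0, -0.002]]
wrist_force: [-5.4, -0.9, 2.4]
grip_width: 0.0128
```

Emit:
step_arm(steps=[[5, [0, 0, 0], [0, 8.5, 0]], [5, [0, 0.5, 0], [0, 17, 0]], [5, [0, 1, 0], [0, 25.5, 0]], [5, [0, 1.5, 0], [0, 34, 0]], [5, [0, 2, 0], [0, 42.5, 0]], [5, [0, 2.5, 0], [0, 51, 0]], [5, [0, 3, 0], [0, 59.5, 0]], [5, [0, 3, 0], [0, 67, 0]]])

```text
t: 26.65
tool_pos: [0.5267, -0.2011, 0.0641]
tool_rot: [[-0.833, -0.004, 0.554], [-0.554, -0.001, -0.833], [0.004, -1.0, -0.001]]
wrist_force: [-8.7, 0.4, 5.1]
grip_width: 0.0129
```

Emit:
step_arm(steps=[[5, [0, 0, 0], [0, 2, 0]], [5, [0, 0, 0], [0, 2, 0]]])

```text
t: 26.85
tool_pos: [0.5267, -0.2011, 0.0641]
tool_rot: [[-0.848, -0.004, 0.53], [-0.53, -0.002, -0.848], [0.005, -1.0, -0.001]]
wrist_force: [-8.3, -0.6, 4.8]
grip_width: 0.0132
```

Emit:
step_arm(steps=[[60, [0, 0, 0], [0, 0, 0]], [60, [0, 0, 0], [0, 0, 0]], [60, [0, -40, 0], [0, 0, 0]], [60, [-15, -80, -20], [0, -8, 0]], [60, [-40, -115, -50], [0, -16, 0]], [60, [-65, -150, -80], [0, -24, 0]], [60, [-90, -185, -110], [0, -32, 0]], [60, [-115, -215, -142], [0, -40, 0]]])

```text
t: 27.65
tool_pos: [0.5516, -0.0243, 0.2756]
tool_rot: [[-0.305, 0.005, 0.952], [-0.952, -0.0, -0.305], [-0.001, -1.0, 0.005]]
wrist_force: [1.4, -0.6, -0.1]
grip_width: 0.06
```

Emit:
step_arm(steps=[[60, [0, 0, 0], [0, -8, 0]], [60, [0, 0, 0], [0, -16, 0]], [60, [0, 0, 0], [0, -24, 0]], [60, [0, 0, 0], [0, -32, 0]], [60, [0, 0, 0], [0, -40, 0]], [60, [0, 0, 0], [0, -48, 0]], [60, [0, 0, 0], [0, -56, 0]], [60, [0, 0, 0], [0, -56, 0]]])

```text
t: 28.45
tool_pos: [0.5513, -0.0254, 0.2734]
tool_rot: [[0.615, 0.003, 0.788], [-0.788, -0.0, 0.615], [0.002, -1.0, 0.002]]
wrist_force: [0.1, 0.1, -0.0]
grip_width: 0.0602
```

```bash
python3 - <<'E'
from h import *
np.set_printoptions(precision=4,suppress=True)
s=monitor.state(); print(s["t"],s["q"],s["tool_pos"],s["tool_rot"])
w=save("wrist","w5")[:,:,::-1]; 
for n,z in dict(spanner_a=0,bearing_a=0,tray=0,bin=0,ratchet=0).items():
    for r in eyes.landmark_of("wrist",n)[:4]:
        if r["score"]>.2: print(n,round(r["score"],2),np.round(r["at"]),ray("wrist",r["at"],z)[:2])
im=save("side","side1"); c=im[260:370,270:430,::-1]
cv2.imwrite("pics/m5.png",np.vstack([cv2.resize(w,(480,360)),cv2.resize(c,(480,230),interpolation=cv2.INTER_CUBIC)]))
E
```

```text
28.45 [-0.1678  0.1233  0.2263  1.6711  0.0004  0.7405] [ 0.5513 -0.0254  0.2734] [[ 0.6151  0.0027  0.7885]
 [-0.7885 -0.0001  0.6151]
 [ 0.0017 -1.      0.0021]]
spanner_a 0.6 [370.  82.] [0.5147 0.111 ]
bearing_a 0.77 [385. 257.] [ 0.6573 -0.0285]
bearing_a 0.56 [448. 189.] [0.6606 0.0804]
bearing_a 0.51 [365.  84.] [0.5119 0.1069]
tray 0.25 [383. 254.] [ 0.6525 -0.0276]
```

View pics/m5.png

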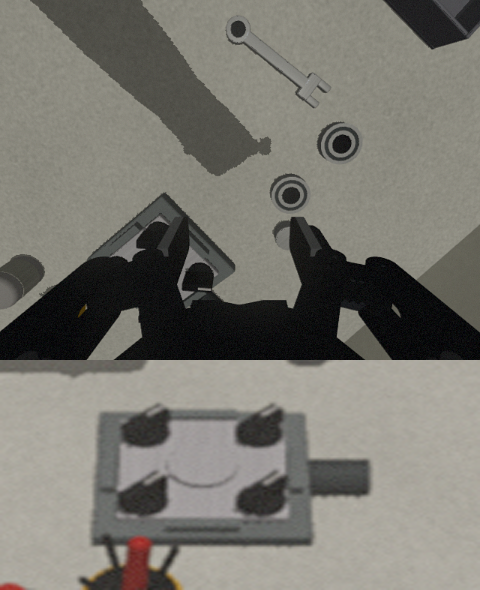

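The knobs all show the same diagonal bar (snug) and the flange looks level. The bearings are at wrist px (385,257) and (448,189). The present jaw direction avoids the ratchet head, so I'll go above bearing 1.

Emit:
step_arm(steps=[[85, [17, 36, 20], [0, 0, 0]], [85, [34, 72, 40], [0, 0, 0]], [85, [51, 108, 60], [0, 0, 0]], [85, [66, 143, 80], [0, 0, 0]], [85, [66, 143, 80], [0, 0, 0]]])

```text
t: 29.3
tool_pos: [0.652, -0.0278, 0.1197]
tool_rot: [[0.615, -0.013, 0.789], [-0.789, 0.002, 0.615], [-0.01, -1.0, -0.009]]
wrist_force: [-0.6, -0.4, -1.3]
grip_width: 0.0849
```

```bash
python3 - <<'E'
from h import *
np.set_printoptions(precision=4,suppress=True)
s=monitor.state(); print(s["t"],s["q"],s["tool_pos"],s["tool_rot"])
w=save("wrist","w6")[:,:,::-1]; 
for r in eyes.landmark_of("wrist","bearing_a")[:4]:
        if r["score"]>.2: print(round(r["score"],2),np.round(r["at"]),ray("wrist",r["at"],0)[:2])
for r in eyes.regions_of("wrist","bearing_a")[:3]: print(round(r["score"],2),np.round(r["bbox"]),ray("wrist",r["bbox"][:2],.012)[:2])
E
```

```text
29.3 [-0.1454  0.4041  0.2578  1.4376  0.0002  0.7632] [ 0.652  -0.0278  0.1197] [[ 0.6148 -0.0129  0.7886]
 [-0.7886  0.0021  0.6149]
 [-0.0096 -0.9999 -0.0089]]
0.93 [431. 128.] [0.6657 0.083 ]
0.62 [323. 244.] [ 0.6589 -0.0312]
0.76 [327. 247.  85.  86.] [ 0.6628 -0.0289]
0.6 [436. 127. 106. 104.] [0.6677 0.0832]
```

View pics/w6.png

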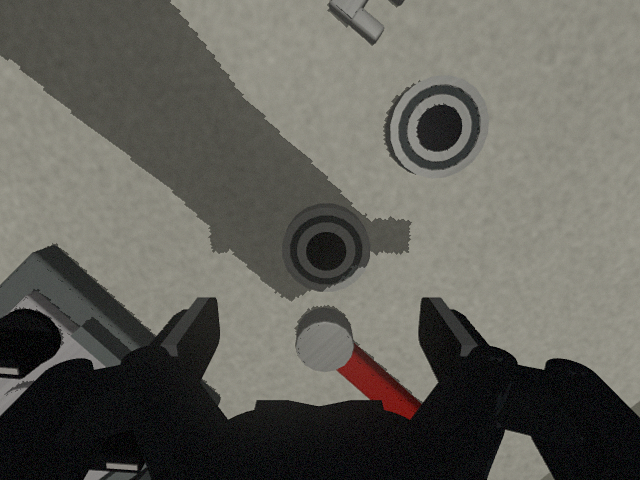

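Emit:
step_arm(steps=[[85, [4, 0, 2.5], [0, 0, 0]], [85, [4, 0, 2.5], [0, 0, 0]], [85, [4, 0, 2.5], [0, 0, 0]]])

```text
t: 29.75
tool_pos: [0.6594, -0.0302, 0.1317]
tool_rot: [[0.615, 0.004, 0.788], [-0.788, -0.001, 0.615], [0.003, -1.0, 0.003]]
wrist_force: [0.4, 0.1, 0.2]
grip_width: 0.085
```

Descending to TCP z≈0.020 and gripping.

Emit:
step_arm(grip_force=60, steps=[[85, [0, 40, 0], [0, 0, 0]], [85, [0, 80, 0], [0, 0, 0]], [85, [0, 105, 0], [0, 0, 0]], [85, [0, 112, 0], [0, 0, 0]], [85, [0, 112, 0], [0, 0, 0]], [50, [0, 112, 0], [0, 0, 0]], [50, [0, 112, 0], [0, 0, 0]], [50, [0, 112, 0], [0, 0, 0]]])

```text
t: 30.55
tool_pos: [0.6612, -0.0304, 0.0213]
tool_rot: [[0.615, 0.006, 0.788], [-0.788, -0.001, 0.615], [0.005, -1.0, 0.004]]
wrist_force: [-0.1, -0.2, 5.2]
grip_width: 0.0591
```

Emit:
step_arm(steps=[[50, [0, 0, 0], [0, 0, 0]], [50, [0, 0, 0], [0, 0, 0]], [50, [0, -30, 0], [0, 0, 0]], [50, [0, -70, 0], [0, 0, 0]], [50, [0, -120, 0], [0, 0, 0]], [50, [0, -150, 0], [0, 0, 0]], [50, [0, -150, 0], [0, 0, 0]]])

```text
t: 31.25
tool_pos: [0.6625, -0.0304, 0.1757]
tool_rot: [[0.615, 0.014, 0.788], [-0.788, -0.002, 0.615], [0.01, -1.0, 0.01]]
wrist_force: [0.6, 0.1, -1.0]
grip_width: 0.0591
```

```bash
python3 - <<'E'
from h import *
np.set_printoptions(precision=4,suppress=True)
s=monitor.state(); print(s["t"],s["q"],s["tool_pos"],s["tool_rot"],s["grip_width"])
im=save("side","side2"); top=save("top","top2")
for c in("top","side"):
  for n,z in dict(tray=0,bin=0).items():
    for r in eyes.regions_of(c,n)[:1]:
        m=r["mask"].astype(np.uint8); q=cv2.minAreaRect(cv2.findNonZero(m)); b=cv2.boxPoints(q)
        print(c,n,round(r["score"],2),q,[ray(c,p,.03 if n=="tray" else .06)[:2] for p in b])
cv2.imwrite("pics/m6.png",np.vstack([cv2.resize(im[120:330,200:480,::-1],(560,420)),cv2.resize(top[190:360,110:300,::-1],(400,358))[:170,:].repeat(1,0)[:, :400] if 0 else np.zeros((1,560,3),np.uint8)]))
E
```

```text
31.25 [-0.147   0.3957  0.3579  1.519   0.      0.761 ] [ 0.6625 -0.0304  0.1757] [[ 0.6153  0.0138  0.7882]
 [-0.7883 -0.002   0.6153]
 [ 0.0101 -0.9999  0.0097]] 0.05913507159047495
top tray 0.77 ((165.48756408691406, 312.2637939453125), (61.44127655029297, 85.98625183105469), 86.98721313476562) [array([0.4797, 0.4274]), array([0.487 , 0.2138]), array([0.3369, 0.2035]), array([0.3299, 0.4131])]
top bin 0.94 ((156.0, 234.5), (63.0, 74.0), 90.0) [array([0.6786, 0.4279]), array([0.6752, 0.244 ]), array([0.5181, 0.2408]), array([0.5214, 0.4211])]
side tray 0.66 ((249.2314910888672, 171.18653869628906), (52.06687927246094, 49.6011848449707), 78.95906829833984) [array([0.3289, 0.4047]), array([0.4858, 0.4172]), array([0.4833, 0.1839]), array([0.3384, 0.1752])]
side bin 0.56 ((308.7074890136719, 152.5467987060547), (49.80650329589844, 50.83344650268555), 80.90972137451172) [array([0.5238, 0.4169]), array([0.6872, 0.422 ]), array([0.6643, 0.1949]), array([0.5134, 0.1926])]
```

View pics/m6.png

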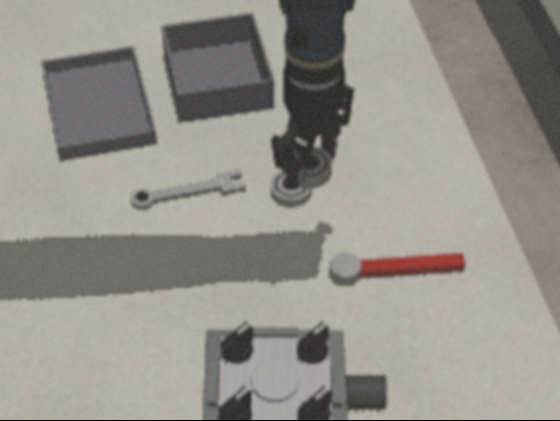

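The side view shows the bearing held in the gripper and the second bearing still lying by. I'm carrying it to the bin (centre ≈0.603,0.332).

Emit:
step_arm(steps=[[50, [-20, 0, 11], [0, 5, 0]], [50, [-63, 0, 36], [0, 10, 0]], [50, [-106, 0, 60], [0, 15, 0]], [50, [-149, 0, 84], [0, 20, 0]], [50, [-192, 0, 108], [0, 25, 0]], [50, [-235, 0, 132], [0, 30, 0]], [50, [-278, 0, 156], [0, 34, 0]], [50, [-320, 0, 180], [0, 38, 0]]])

```text
t: 32.35
tool_pos: [0.602, 0.3347, 0.1649]
tool_rot: [[-0.003, -0.003, 1.0], [-1.0, -0.001, -0.003], [0.002, -1.0, -0.003]]
wrist_force: [0.7, -0.3, -0.8]
grip_width: 0.0594
```

Emit:
step_arm(steps=[[50, [-20, 0, -16], [0, 0, 0]], [50, [-20, 0, -16], [0, 0, 0]], [50, [-20, 0, -16], [0, 0, 0]]])

```text
t: 32.65
tool_pos: [0.5865, 0.3533, 0.1652]
tool_rot: [[0.001, -0.003, 1.0], [-1.0, -0.002, 0.001], [0.002, -1.0, -0.003]]
wrist_force: [0.7, -0.7, -1.7]
grip_width: 0.0594
```

```bash
python3 - <<'E'
from h import *
np.set_printoptions(precision=4,suppress=True)
s=monitor.state(); print(s["t"],s["q"],s["tool_pos"],s["tool_rot"],s["grip_width"])
save("wrist","w7")
for r in eyes.regions_of("wrist","bin")[:2]: print(round(r["score"],2),r["bbox"])
for r in eyes.landmark_of("wrist","bin")[:2]: print(round(r["score"],2),r["at"],ray("wrist",r["at"],0))
E
```

```text
32.65 [ 0.4446  0.4775  0.4457  1.5423 -0.0008  2.0142] [0.5865 0.3533 0.1652] [[ 0.0012 -0.0027  1.    ]
 [-1.     -0.0022  0.0012]
 [ 0.0022 -1.     -0.0027]] 0.059438153299570085
0.72 [342.1, 252.8, 229.1, 218.9]
0.75 [335.2, 240.5] [0.6031 0.3367 0.    ]
```

View pics/w7.png

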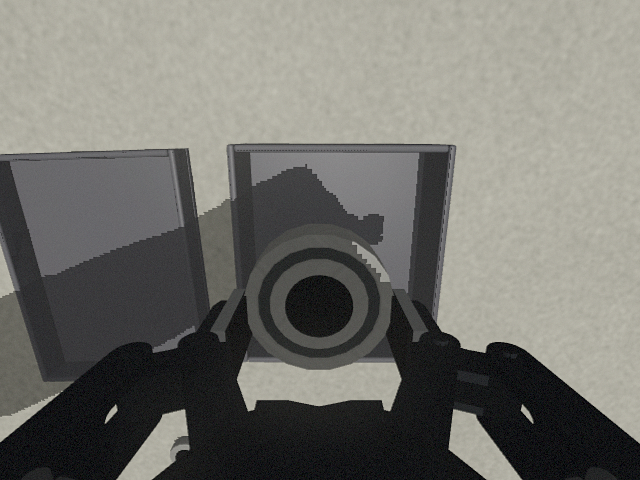

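The view shows the bin around (342,250), with the bearing held above its near half. I'm lowering into the far half and releasing.

Emit:
step_arm(steps=[[50, [-15, 20, 17], [0, 0, 0]], [50, [-15, 50, 17], [0, 0, 0]], [50, [-15, 85, 17], [0, 0, 0]], [50, [-15, 115, 17], [0, 0, 0]], [50, [-15, 130, 17], [0, 0, 0]], [50, [-15, 130, 17], [0, 0, 0]], [76, [-15, 130, 17], [0, 0, 0]], [76, [-15, 130, 17], [0, 0, 0]]])

```text
t: 33.6
tool_pos: [0.607, 0.3688, 0.0412]
tool_rot: [[-0.001, 0.006, 1.0], [-1.0, 0.003, -0.001], [-0.003, -1.0, 0.006]]
wrist_force: [0.2, -0.1, 0.1]
grip_width: 0.076
```

Emit:
step_arm(steps=[[76, [0, 0, 0], [0, 0, 0]], [76, [0, -40, 0], [0, 0, 0]], [76, [0, -90, 0], [0, 0, 0]], [76, [30, -130, 0], [0, 0, 0]], [76, [75, -150, 10], [0, -5, 0]], [76, [120, -160, 20], [0, -10, 0]], [85, [165, -170, 30], [0, -15, 0]], [85, [165, -170, 30], [0, -15, 0]]])

```text
t: 34.4
tool_pos: [0.6378, 0.1974, 0.2123]
tool_rot: [[0.252, 0.008, 0.968], [-0.968, -0.001, 0.253], [0.003, -1.0, 0.008]]
wrist_force: [0.3, 0.8, -0.0]
grip_width: 0.0848
```

```bash
python3 - <<'E'
from h import *
np.set_printoptions(precision=4,suppress=True)
s=monitor.state(); print(s["t"],s["q"],s["tool_pos"],s["tool_rot"],s["grip_width"])
for c in("wrist","top"):
  im=save(c,c+"8")
  for n in("bearing_a","spanner_a"):
    for r in eyes.landmark_of(c,n)[:4]:
        if r["score"]>.2: print(c,n,round(r["score"],2),np.round(r["at"]),ray(c,r["at"],0)[:2])
E
```

```text
34.4 [ 0.2011  0.4206  0.4632  1.6053 -0.0029  1.5166] [0.6378 0.1974 0.2123] [[ 0.2525  0.0085  0.9676]
 [-0.9676 -0.0013  0.2525]
 [ 0.0034 -1.      0.0079]] 0.08481532712163745
wrist bearing_a 0.97 [311. 318.] [0.6583 0.0875]
wrist bearing_a 0.67 [330.  10.] [0.6008 0.3762]
wrist spanner_a 0.73 [178. 266.] [0.509  0.1123]
top bearing_a 0.78 [258. 212.] [0.6619 0.0892]
top spanner_a 0.8 [250. 269.] [0.5144 0.1112]
```

View pics/wrist8.png

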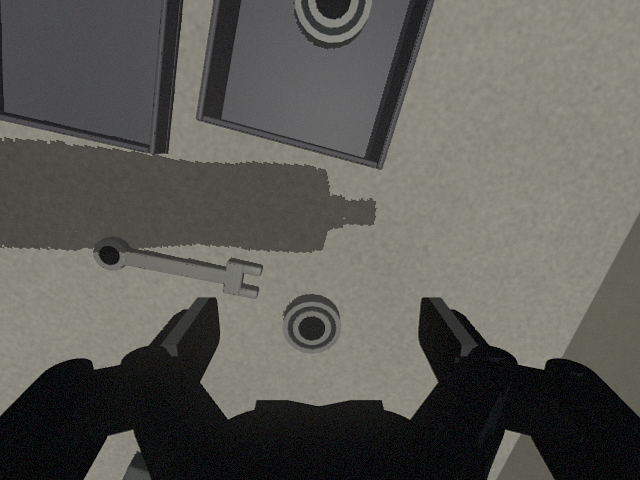

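The picture shows bearing 1 inside the bin at (335,10), bearing 2 at (311,318) and the spanner's open end close to it. I'll turn the jaws 40° to keep clear.

Emit:
step_arm(steps=[[85, [30, 10, -2], [0, -8, 0]], [85, [70, 35, -4], [0, -16, 0]], [85, [111, 60, -6], [0, -24, 0]], [85, [111, 80, -6], [0, -32, 0]], [85, [111, 80, -6], [0, -40, 0]], [85, [111, 80, -6], [0, -40, 0]], [85, [111, 80, -6], [0, -40, 0]]])

```text
t: 35.4
tool_pos: [0.6575, 0.0955, 0.1274]
tool_rot: [[0.818, 0.0, 0.575], [-0.575, 0.0, 0.818], [0.0, -1.0, 0.0]]
wrist_force: [-0.6, 0.6, 0.2]
grip_width: 0.085
```

```bash
python3 - <<'E'
from h import *
np.set_printoptions(precision=4,suppress=True)
s=monitor.state(); print(s["t"],s["q"],s["tool_pos"],s["tool_rot"],s["grip_width"])
save("wrist","w9"); R=np.array(s["tool_rot"]); p=np.array(s["tool_pos"])
for n in("bearing_a","spanner_a"):
    for r in eyes.landmark_of("wrist",n)[:3]:
        if r["score"]>.2: w=ray("wrist",r["at"],0); print(n,round(r["score"],2),np.round(r["at"]),w,(R.T@(w-p))*1e3)
E
```

```text
35.4 [0.0434 0.4195 0.2933 1.4443 0.0001 0.656 ] [0.6575 0.0955 0.1274] [[ 0.8182  0.0003  0.575 ]
 [-0.575   0.0001  0.8182]
 [ 0.0002 -1.      0.0002]] 0.08501876120639927
bearing_a 0.58 [307. 250.] [0.6624 0.0808 0.    ] [ 12.4706 127.4404  -9.284 ]
spanner_a 0.73 [212.  53.] [0.5136 0.1092 0.    ] [-125.5784  127.4041  -71.5075]
```

Emit:
step_arm(steps=[[85, [11, 30, -7], [0, 0, 0]], [85, [11, 65, -7], [0, 0, 0]], [85, [11, 95, -7], [0, 0, 0]], [85, [11, 107, -7], [0, 0, 0]], [85, [11, 107, -7], [0, 0, 0]], [50, [11, 107, -7], [0, 0, 0]], [50, [11, 107, -7], [0, 0, 0]], [50, [11, 107, -7], [0, 0, 0]]])

```text
t: 36.35
tool_pos: [0.6649, 0.0823, 0.0241]
tool_rot: [[0.819, 0.006, 0.574], [-0.574, -0.0, 0.819], [0.005, -1.0, 0.003]]
wrist_force: [-0.0, -0.5, 5.5]
grip_width: 0.0595
```

Emit:
step_arm(steps=[[50, [0, 0, 0], [0, 0, 0]], [50, [0, 0, 0], [0, 0, 0]], [50, [0, -30, 0], [0, 0, 0]], [50, [0, -70, 0], [0, 0, 0]], [50, [0, -120, 0], [0, 0, 0]], [50, [0, -145, 0], [0, 0, 0]], [50, [0, -145, 0], [0, 0, 0]]])

```text
t: 37.05
tool_pos: [0.666, 0.0824, 0.1727]
tool_rot: [[0.819, 0.013, 0.574], [-0.574, 0.0, 0.819], [0.01, -1.0, 0.008]]
wrist_force: [0.2, 0.4, -1.4]
grip_width: 0.0585
```

Emit:
step_arm(steps=[[50, [-25, 0, 20], [0, 8, 0]], [50, [-55, 0, 45], [0, 16, 0]], [50, [-85, 0, 70], [0, 24, 0]], [50, [-115, 0, 95], [0, 32, 0]], [50, [-145, 0, 120], [0, 40, 0]], [50, [-173, 0, 143], [0, 48, 0]], [50, [-173, 0, 143], [0, 55, 0]], [50, [-173, 0, 143], [0, 55, 0]]])

```text
t: 37.85
tool_pos: [0.6014, 0.2997, 0.1629]
tool_rot: [[0.002, -0.003, 1.0], [-1.0, -0.001, 0.002], [0.001, -1.0, -0.003]]
wrist_force: [0.1, -0.4, -2.4]
grip_width: 0.0591
```

Emit:
step_arm(steps=[[50, [0, 0, 0], [0, 0, 0]]])

```text
t: 37.95
tool_pos: [0.6023, 0.2981, 0.1636]
tool_rot: [[0.002, -0.002, 1.0], [-1.0, -0.001, 0.002], [0.001, -1.0, -0.002]]
wrist_force: [-0.5, -0.7, -1.7]
grip_width: 0.0594
```

Emit:
step_arm(steps=[[50, [0, 30, 0], [0, 0, 0]], [50, [0, 65, 0], [0, 0, 0]], [50, [0, 100, 0], [0, 0, 0]], [50, [0, 126, 0], [0, 0, 0]], [50, [0, 126, 0], [0, 0, 0]], [76, [0, 126, 0], [0, 0, 0]], [76, [0, 126, 0], [0, 0, 0]], [76, [0, 126, 0], [0, 0, 0]]])

```text
t: 38.75
tool_pos: [0.6053, 0.2993, 0.0431]
tool_rot: [[-0.0, 0.006, 1.0], [-1.0, 0.002, -0.001], [-0.002, -1.0, 0.006]]
wrist_force: [-0.6, 0.2, -0.0]
grip_width: 0.076
```

Emit:
step_arm(steps=[[76, [0, -40, 0], [0, 0, 0]], [76, [0, -90, 0], [0, 0, 0]], [76, [20, -130, -10], [0, 0, 0]], [60, [60, -150, -30], [0, 0, 0]], [60, [100, -160, -50], [0, 0, 0]], [60, [140, -160, -70], [0, 0, 0]], [60, [170, -160, -85], [0, 0, 0]], [60, [170, -160, -85], [0, 0, 0]]])

```text
t: 39.55
tool_pos: [0.517, 0.1257, 0.2022]
tool_rot: [[-0.004, 0.004, 1.0], [-1.0, -0.001, -0.004], [0.001, -1.0, 0.004]]
wrist_force: [1.0, 0.4, 0.5]
grip_width: 0.0604
```

```bash
python3 - <<'E'
from h import *
np.set_printoptions(precision=4,suppress=True)
s=monitor.state(); print(s["t"],s["q"],s["tool_pos"],s["tool_rot"],s["grip_width"])
save("wrist","w10"); R=np.array(s["tool_rot"]); p=np.array(s["tool_pos"])
for n in("bearing_a","spanner_a","tray"):
    for r in eyes.landmark_of("wrist",n)[:3]:
        if r["score"]>.2: w=ray("wrist",r["at"],0); print(n,round(r["score"],2),np.round(r["at"]),w,(R.T@(w-p))*1e3)
r=eyes.regions_of("wrist","spanner_a")[0]; ys,xs=np.nonzero(r["mask"])
P=np.array([ray("wrist",q,.012)[:2] for q in zip(xs,ys)]); c=P.mean(0); d=np.linalg.svd(P-c,full_matrices=False)[2][0]; t=(P-c)@d
m=c+d*(t.max()+t.min())/2; print(r["score"],len(P),"mid",m,"dir",d,"yaw",np.degrees(np.arctan2(d[1],d[0])),"len",np.ptp(t))
E
```

```text
39.55 [ 0.1133  0.057   0.0136  1.5239 -0.0014  1.6883] [0.517  0.1257 0.2022] [[-0.0042  0.0036  1.    ]
 [-1.     -0.001  -0.0042]
 [ 0.001  -1.      0.0036]] 0.06039505021422277
bearing_a 0.84 [421.  11.] [0.6062 0.3031 0.    ] [-177.977   202.3206   87.6704]
spanner_a 0.76 [312. 230.] [0.5141 0.115  0.    ] [ 10.5292 202.1749  -3.6349]Traceback (most recent call last):
  File "<stdin>", line 9, in <module>
  File "h.py", line 4, in ray
    c=cal or eyes.calibration(cam); E=np.array(c["extrinsics"])
             ~~~~~~~~~~~~~~~~^^^^^
ValueError: time passes only in moves, steps and waits
```

View pics/w10.png

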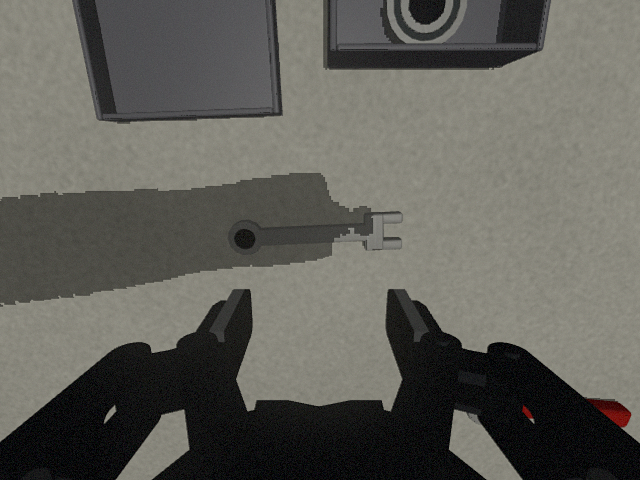

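The picture shows the spanner from ring (244,237) to open end (386,230), with bearing 2 visible in the bin. I'll compute its axis.

```bash
python3 - <<'E'
from h import *
np.set_printoptions(precision=4,suppress=True)
k=eyes.calibration("wrist"); s=monitor.state(); R=np.array(s["tool_rot"]); p=np.array(s["tool_pos"])
a,b=[ray("wrist",q,.010,k) for q in((229,238.5),(403,230))]; d=b-a; m=(a+b)/2
print(a,b,m,np.linalg.norm(d),np.degrees(np.arctan2(d[1],d[0])),R.T@(m-p)*1e3)
t=[ray("wrist",q,.030,k) for q in((97,120),(281,112))]; print(t)
E
```

```text
[0.4334 0.1099 0.01  ] [0.6002 0.1184 0.01  ] [0.5168 0.1141 0.01  ] 0.16701743578381845 2.9157865048824414 [ 15.5574 190.2429  -2.2422]
[array([0.3385, 0.2163, 0.03  ]), array([0.4889, 0.2226, 0.03  ])]
```

Emit:
step_arm(steps=[[40, [12, 20, -2], [0, -8.5, 0]], [40, [12, 40, -2], [0, -17, 0]], [40, [12, 60, -2], [0, -25.5, 0]], [40, [12, 80, -2], [0, -34, 0]], [40, [12, 80, -2], [0, -42.5, 0]], [40, [12, 80, -2], [0, -51, 0]], [40, [12, 80, -2], [0, -59.5, 0]], [40, [12, 80, -2], [0, -68, 0]]])

```text
t: 40.6
tool_pos: [0.5163, 0.1179, 0.1191]
tool_rot: [[0.93, -0.0, 0.368], [-0.368, 0.0, 0.93], [-0.0, -1.0, 0.0]]
wrist_force: [1.0, -0.0, -0.4]
grip_width: 0.0399
```

Emit:
step_arm(steps=[[40, [0, 0, 0], [0, -8.5, 0]], [40, [0, 0, 0], [0, -17, 0]], [40, [0, 0, 0], [0, -25, 0]], [40, [0, 0, 0], [0, -25, 0]], [40, [0, 0, 0], [0, -25, 0]]])

```text
t: 41.1
tool_pos: [0.5161, 0.1175, 0.1192]
tool_rot: [[0.999, -0.0, -0.05], [0.05, 0.0, 0.999], [-0.0, -1.0, 0.0]]
wrist_force: [0.7, -0.1, 0.0]
grip_width: 0.0398
```

```bash
python3 - <<'E'
from h import *
np.set_printoptions(precision=4,suppress=True)
s=monitor.state(); print(s["t"],s["q"],s["tool_pos"],s["tool_rot"],s["grip_width"])
save("wrist","w11"); k=eyes.calibration("wrist"); R=np.array(s["tool_rot"]); p=np.array(s["tool_pos"])
for r in eyes.landmark_of("wrist","spanner_a")[:2]: w=ray("wrist",r["at"],0,k); print(round(r["score"],2),np.round(r["at"]),w,(R.T@(w-p))*1e3)
E
```

```text
41.1 [ 0.097   0.0705 -0.1374  1.3629  0.0001  0.0467] [0.5161 0.1175 0.1192] [[ 0.9987 -0.     -0.0503]
 [ 0.0503  0.0001  0.9987]
 [-0.     -1.      0.0001]] 0.039837186841076275
0.64 [308. 237.] [0.5148 0.1088 0.    ] [ -1.7606 119.2421  -8.6052]
```

View pics/w11.png

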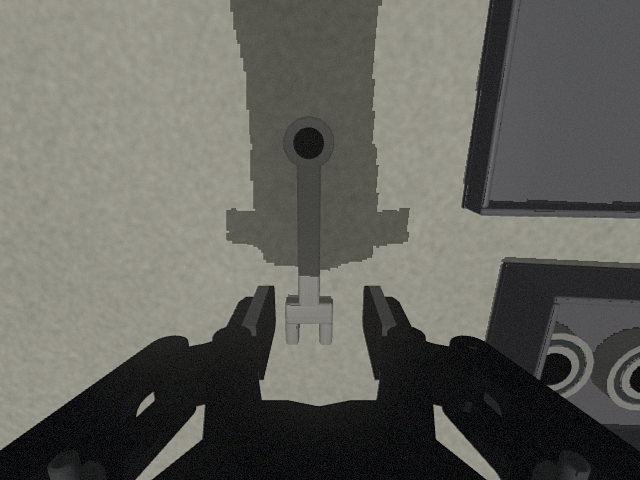

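The shaft runs down column ~309, about 10 px left of the jaw centre, and both bearings are in the bin. Gripping the spanner.

Emit:
step_arm(grip_force=70, steps=[[40, [0, 35, -5.5], [0, 0, 0]], [40, [0, 70, -5.5], [0, 0, 0]], [40, [0, 90, -5.5], [0, 0, 0]], [40, [0, 96, -5.5], [0, 0, 0]], [40, [0, 96, -5.5], [0, 0, 0]], [5, [0, 96, -5.5], [0, 0, 0]], [5, [0, 96, -5.5], [0, 0, 0]], [5, [0, 96, -5.5], [0, 0, 0]]])

```text
t: 42.0
tool_pos: [0.5178, 0.1113, 0.0256]
tool_rot: [[0.999, 0.004, -0.052], [0.052, 0.0, 0.999], [0.004, -1.0, 0.0]]
wrist_force: [0.1, -1.0, 4.4]
grip_width: 0.0134
```

Emit:
step_arm(steps=[[5, [0, 0, 0], [0, 0, 0]], [5, [0, 0, 0], [0, 0, 0]], [5, [0, -20, 0], [0, 0, 0]], [5, [0, -50, 0], [0, 0, 0]], [5, [0, -90, 0], [0, 0, 0]], [5, [0, -120, 0], [0, 0, 0]], [5, [0, -120, 0], [0, 0, 0]]])

```text
t: 42.7
tool_pos: [0.5195, 0.1116, 0.1489]
tool_rot: [[0.999, 0.01, -0.052], [0.052, 0.001, 0.999], [0.01, -1.0, 0.0]]
wrist_force: [-0.1, 0.2, -2.5]
grip_width: 0.0132
```

```bash
python3 - <<'E'
from h import *
s=monitor.state(); np.set_printoptions(precision=4,suppress=True); print(s["t"],s["q"],s["tool_pos"],s["tool_rot"],s["grip_width"],s["wrist_torque"])
im=save("side","side12"); w=save("wrist","w12")
cv2.imwrite("pics/m12.png",np.hstack([cv2.resize(im[120:280,200:400,::-1],(400,320)),cv2.resize(w[:,:,::-1],(400,320))]))
E
```

```text
42.7 [ 0.0852  0.0546 -0.0948  1.411   0.0001  0.0333] [0.5195 0.1116 0.1489] [[ 0.9986  0.0104 -0.0519]
 [ 0.0519  0.001   0.9987]
 [ 0.0104 -0.9999  0.0005]] 0.013245605045281475 [-0.0097 -0.1774  0.0775]
```

View pics/m12.png

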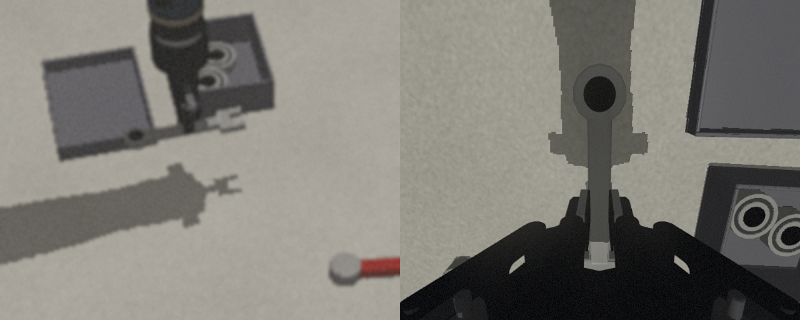

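The picture shows the spanner level in the jaws and both bearings in the bin. I'm carrying it over the tray and turning 91° to lie along the tray's long side.

Emit:
step_arm(steps=[[5, [-12, 0, 27], [0, 8.5, 0]], [5, [-24, 0, 54], [0, 17, 0]], [5, [-36, 0, 81], [0, 25.5, 0]], [5, [-48, 0, 108], [0, 34, 0]], [5, [-60, 0, 135], [0, 42.5, 0]], [5, [-72, 0, 162], [0, 51, 0]], [5, [-84, 0, 189], [0, 59.5, 0]], [5, [-96, 0, 212], [0, 68, 0]]])

```text
t: 43.6
tool_pos: [0.4068, 0.3183, 0.1401]
tool_rot: [[0.417, -0.005, 0.909], [-0.909, -0.002, 0.417], [0.0, -1.0, -0.005]]
wrist_force: [1.1, 0.5, -2.4]
grip_width: 0.0131
```

Emit:
step_arm(steps=[[5, [0, 0, 0], [0, 8, 0]], [5, [0, 0, 0], [0, 16, 0]], [5, [0, 0, 0], [0, 23, 0]], [5, [0, 0, 0], [0, 23, 0]], [5, [0, 0, 0], [0, 23, 0]]])

```text
t: 44.1
tool_pos: [0.4081, 0.3172, 0.1412]
tool_rot: [[0.037, -0.003, 0.999], [-0.999, -0.002, 0.037], [0.002, -1.0, -0.003]]
wrist_force: [-0.2, 0.9, -2.5]
grip_width: 0.0132
```

```bash
python3 - <<'E'
from h import *
s=monitor.state(); np.set_printoptions(precision=4,suppress=True); print(s["t"],s["q"],s["tool_pos"],s["tool_rot"],s["grip_width"],s["wrist_torque"])
w=save("wrist","w13")
E
```

```text
44.1 [ 0.531   0.0344 -0.131   1.4092  0.      2.0649] [0.4081 0.3172 0.1412] [[ 0.0369 -0.0034  0.9993]
 [-0.9993 -0.002   0.0369]
 [ 0.0018 -1.     -0.0034]] 0.013217454733460811 [ 0.0181 -0.0388  0.0397]
```

View pics/w13.png

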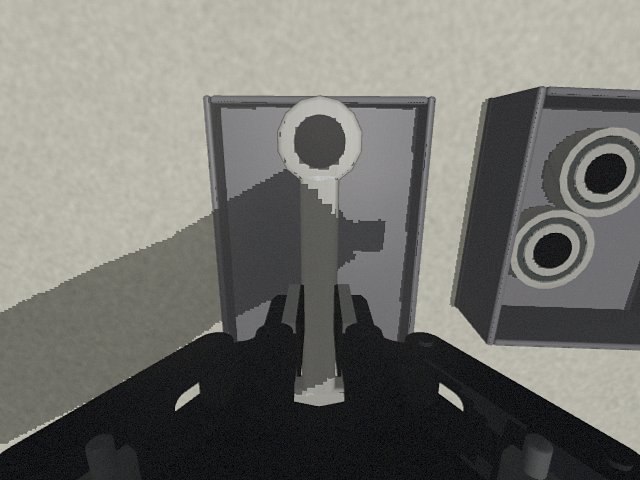

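```bash
python3 - <<'E'
from h import *
k=eyes.calibration("wrist")
print(ray("wrist",(320,97),.122,k),ray("wrist",(320,98),.03,k),ray("wrist",(320,106),.03,k))
E
```

```text
[0.406219  0.4046693 0.122    ] [0.40593707 0.41424811 0.03      ] [0.40611841 0.40944003 0.03      ]
```

Emit:
step_arm(steps=[[5, [6, 30, 0], [0, 0, 0]], [5, [6, 60, 0], [0, 0, 0]], [5, [6, 90, 0], [0, 0, 0]], [5, [6, 104, 0], [0, 0, 0]], [5, [6, 107, 0], [0, 0, 0]], [5, [6, 107, 0], [0, 0, 0]], [40, [6, 107, 0], [0, 0, 0]], [40, [6, 107, 0], [0, 0, 0]]])

```text
t: 44.95
tool_pos: [0.4113, 0.3131, 0.0389]
tool_rot: [[0.035, 0.004, 0.999], [-0.999, 0.003, 0.035], [-0.002, -1.0, 0.004]]
wrist_force: [-0.1, -0.4, 0.1]
grip_width: 0.0398
```

Emit:
step_arm(steps=[[40, [0, 0, 0], [0, 0, 0]], [40, [0, -40, 0], [0, 0, 0]], [40, [0, -90, 0], [0, 0, 0]], [40, [30, -140, 0], [0, 0, 0]], [40, [75, -190, 0], [0, 0, 0]], [40, [120, -230, 0], [0, 0, 0]], [40, [160, -230, 0], [0, 0, 0]], [40, [160, -230, 0], [0, 0, 0]]])

```text
t: 45.75
tool_pos: [0.4162, 0.1496, 0.2709]
tool_rot: [[0.032, 0.008, 0.999], [-0.999, 0.0, 0.032], [0.0, -1.0, 0.008]]
wrist_force: [-0.7, 0.3, -0.2]
grip_width: 0.04
```

```bash
python3 - <<'E'
from h import *
s=monitor.state(); np.set_printoptions(precision=4,suppress=True); print(s["t"],s["tool_pos"],s["grip_width"])
im=save("top","top14"); w=save("wrist","w14"); 
for c in("top","wrist"):
  k=eyes.calibration(c); eyes.grab_frame(c)
  for n in("spanner_a","bearing_a"):
    for r in eyes.landmark_of(c,n)[:4]: print(c,n,round(r["score"],2),np.round(r["at"]),ray(c,r["at"],.005,k))
cv2.imwrite("pics/m14.png",np.hstack([cv2.resize(im[190:370,110:450,::-1],(500,360)),cv2.resize(w[:360,:,::-1],(300,360))]))
E
```

```text
45.75 [0.4162 0.1496 0.2709] 0.04003434109312874
top bearing_a 0.83 [147. 234.] [0.6079 0.3759 0.005 ]
top bearing_a 0.57 [168. 245.] [0.5792 0.3209 0.005 ]
top bearing_a 0.48 [465. 314.] [ 0.3897 -0.4315  0.005 ]
wrist spanner_a 0.9 [321.  40.] [0.4123 0.3207 0.005 ]
wrist bearing_a 0.64 [488.  51.] [0.582  0.3164 0.005 ]
```

```bash
python3 - <<'E'
from h import *
np.set_printoptions(precision=4,suppress=True)
k={c:eyes.calibration(c) for c in("top","side")}
for c in k:
  eyes.grab_frame(c)
  for n in("spanner_a","tray"):
    r=eyes.regions_of(c,n)[0]; ys,xs=np.nonzero(r["mask"]); h=.012 if n!="tray" else .03
    P=np.array([ray(c,q,h,k[c])[:2] for q in zip(xs,ys)]); print(c,n,round(r["score"],2),len(P),P.min(0),P.max(0))
    if n!="tray":
      m=P.mean(0); d=np.linalg.svd(P-m,full_matrices=False)[2][0]; print("len",np.ptp((P-m)@d),"yaw",np.degrees(np.arctan2(d[1],d[0])))
s=monitor.state(); print(s["t"],s["qvel"])
E
```

```text
Traceback (most recent call last):
IndexError: list index out of range
```

```bash
python3 - <<'E'
from h import *
np.set_printoptions(precision=4,suppress=True)
k={c:eyes.calibration(c) for c in("wrist","side")}
for c in k:
  eyes.grab_frame(c)
  for n in("spanner_a","tray","ratchet"):
   for r in eyes.regions_of(c,n)[:1]:
    ys,xs=np.nonzero(r["mask"]); h=.012 if n!="tray" else .03
    P=np.array([ray(c,q,h,k[c])[:2] for q in zip(xs,ys)]); print(c,n,round(r["score"],2),len(P),P.min(0),P.max(0),"rows",ys.min(),ys.max())
    if n!="tray":
      m=P.mean(0); d=np.linalg.svd(P-m,full_matrices=False)[2][0]; print("len",np.ptp((P-m)@d),"yaw",np.degrees(np.arctan2(d[1],d[0])))
E
```

```text
wrist spanner_a 0.81 2537 [0.395  0.2324] [0.431  0.3528] rows 0 132
len 0.12060567611414968 yaw -87.86925794122826
wrist tray 0.76 20471 [0.3321 0.2136] [0.4855 0.3489] rows 0 149
wrist ratchet 0.69 1653 [ 0.7028 -0.1205] [ 0.8608 -0.0605] rows 375 416
len 0.16724082071068896 yaw -12.518834704109823
side spanner_a 0.7 281 [0.3935 0.2362] [0.4314 0.401 ] rows 152 188
len 0.16525191677436893 yaw -88.17800197731994
side tray 0.66 2175 [0.3296 0.1821] [0.4836 0.4115] rows 143 199
side ratchet 0.72 3234 [ 0.4617 -0.3687] [ 0.7064 -0.1488] rows 281 349
len 0.2331282983710206 yaw 165.83792379648236
```

```bash
python3 -c "
from bench import order,monitor
print(order.sign_off(), monitor.state()['t'])"
```

```text
the job is handed in; nothing more can be done
the job is handed in; nothing more can be done
```

The job is handed in at about 46 s of the 210 s; the sign-off gives no verdict.

**Knobs:** I turned all four in star order (a, c, b, d), first to about 68° and then to about 135°, which is the stop. In the side view afterwards all four bars lay on the same diagonal and the flange looked flush. I judged the flange height and tilt by eye and did not measure them.

**Bearings:** Two were present, and both are in the bin; the wrist view showed them there before I placed the spanner. The last network check put them at about (0.608, 0.376) and (0.58, 0.32).

**Spanner:** Only one was present. It lies along the tray, with x from 0.394 to 0.431 and y from 0.236 to 0.401, inside the walls. Its full length shows in the side view, so it is flat.

**Bystanders:** I did not touch the pot, ratchet or bottle.

**Checks that failed or disagreed:**
- **Final picture:** I could not view it because the 16-picture limit was reached, so the last checks are from the networks.
- **Spanner in the top camera:** the network missed it there, but the wrist and side cameras agreed.
- **False hits:** one low-score "bearing" was really the bottle, and a side-camera "ratchet" was really the housing.

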